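# Probe a printer heater plate with sprung test tweezers

## Robot

A 6-joint arm with a two-finger parallel gripper is mounted at the origin on the work surface. World frame = base frame: x ahead of the robot, y to its left, z up, the work surface at z = 0. Lengths are in m, angles in rad, forces in N, time in s.
With the tool pointing down it reaches from about 0.35 to 0.975 m from the base axis. Payload 4.9 kg.
Tool frame: the origin (TCP) lies at the very end of the fingers, on their centre line; the grasp point (between the pads) lies 19 mm behind it; z points along the fingers, x is the direction in which the jaws open and shut, and the axes are right-handed (so a half turn about z gives the same grasp; the last joint's range is limited). The gripper opens to 85 mm and grips with 20 to 120 N. Pads are 22 mm wide; open, the fingers measure 114 mm over their backs; the gripper's body (76 mm by 85 mm) begins 54 mm behind the grasp point. The pads swing forward as they close: fully open they stand 13 mm farther back than shut.
Start: joints at [-1.44, 0.053, 1.613, -0, 1.476, -0.119], TCP at [0.155, -0.606, 0.231] pointing down, gripper open.
Joint ranges: [-3.01, 3.01], [-1.01, 2.22], [0.06, 2.58], [-1.02, 4.17], [0.09, 2.62], [-3.14, 3.14]. Speed limits (rad/s): [2.57, 2.57, 3.14, 3.14, 3.14, 3.14].

## Interface

Orientations are given as a rotation vector (axis times angle).
In Python, from station import ctrl, get_image, calibration, job gives the robot as it stands.
- The arm moves only by the tool jog_arm, never from a script. Its argument "deltas" is a list of rows, each a list of 3 entries, a list of its own where there are three numbers: the turn, a rotation vector about the tool's x, y, z in degrees, then the shift along the tool's x, y, z in m, then the finger opening in m, from 0 to 0.0854. In form: [[[ax, ay, az], [tx, ty, tz], gripper], ...]. A call has 1 to 12 rows; each row is the pose to reach, as a shift and turn from the pose commanded when the call began, along the tool's axes at that moment; what a row does not reach only later rows make up. A row lasts 1/12 s, in which the tool goes at most 41.7 mm and 7.16 degrees, less where a joint would pass 70% of its speed; a pose out of reach is approached as far as the arm can. A call with a gripper value outside its range is refused whole. The fingers move at their own pace and stop on an object; "squeeze" is the grip in N (left out, the last holds). Time passes only in rows, so rows that repeat a pose let the fingers close. It gives the time, the measured TCP pose, the force and the opening at its end, in the units of the state.
- ctrl.get_obs(): the state, without advancing time (a new reading comes with each control period).
- get_image(name): name is "scene" or "top"; returns the picture (384x512x3 uint8, red, green, blue); there is no depth.
- calibration(name): a dict with "mtx" (3x3 intrinsics, pixels), "origin" and "rotation" of the camera in the world. Camera axes: x right, y up, looking along -z (the intrinsics and any distortion apply to the point x, -y, -z); pixel columns grow to the right and rows downward; lengths in m; the calibration is good to about 2 mm. A picture is of the moment at which its call begins. calibration takes no time and is no camera call.
- job.finish_job(): hands the job in, once; it reports no verdict.
The state is a dict: "t": time; "q": joint angles; "dq": joint speeds; "effort": joint torques, N m; "tool_pos": TCP position; "tool_rot": TCP orientation; "contact_force": force on the tool from outside, world axes, zero at the start; "wrist_torque": the same for the moment, N m; "opening": finger opening in m.
Only numpy, scipy, OpenCV 4.12 (cv2) and the standard library are available. Lean on these libraries where they do the work, as an engineer would, in place of code of your own. Each camera call takes 0.05 s, during which the arm holds its last target.

## Task

Lay the loose red heater plate flat in the empty recess of the black test tray, the same way round as the tested plate beside it (gold pads towards the gold marks on the rim), and let go of it. Then take the probe tweezers out of their orange rest, squeeze them until their two pin tips are as far apart as the plate's two gold pads, and set one tip on each pad, pressed down so that both spring pins give but neither is pushed right in. Finish while holding the tweezers there, squeezed and still, so that the reading can settle; leave the tested plate, the solder reel, the green figure and the cutters where they are.

Things in the scene. Friction and masses are not known exactly. Their poses are not given: they have to be found in the camera images.
- board: the loose heater plate: a flat aluminium-backed red circuit board, 60 (x) x 46 (y) x 4 mm, 45 g. Origin at the centre of its underside, x along its length, z up. A green screw-terminal block 16 (x) x 14 (y) x 14 mm stands on it, centred at x = +14, y = 0, its top 18 mm above the underside; it is the place to grip. The two gold pads lie at the other (-x) end
- board_block (a point): centre of the green terminal block of the loose plate, 11 mm above the plate's underside
- pad_l (a point): centre of one gold pad of the loose plate, on its upper face at x = -22, y = +8 mm. Each pad is 10 (x) x 8 (y) mm with a thin white outline
- pad_r (a point): centre of the other gold pad of the loose plate, at x = -22, y = -8 mm; the pad centres are 16 mm apart
- tray: fixed black test tray 90 (x) x 156 (y) x 8 mm, origin at the centre of its underside. Two recesses 64 (x) x 50 (y) mm, 4 mm deep, centred at x = 0, y = +37.5 (empty) and y = -37.5 (holds the tested plate). Two small gold marks on the rim at the -x end of each recess show where the pads go: a plate lies right with its x axis along the tray's x axis
- recess (a point): centre of the floor of the empty recess, 4 mm above the tray's underside; a seated plate's origin lies here and its upper face is level with the tray's rim
- tested_board: the tested heater plate, just like the loose one, lying in the other recess; it stays there
- rest: fixed orange printed rest for the tweezers, base 95 x 70 mm, 115 mm high; the body of the tweezers lies in its sloping cradle. Origin on the surface, under the middle of the tweezers' body; x towards the tips. The tweezers lift straight up out of it
- tweezers: battery probe tweezers, 170 mm long, 67 g: dark body with display at the back, two sprung steel legs with orange grips, nose ends bent straight down with gold spring pins. Origin midway between the grips, 62 mm above the surface in the rest. In the rest, as also for use: x level to the tips, y across, z up, legs sloping 25 deg down, pins vertical; body reaches back and up to x -107, z +57 mm
- grip_l (a point): centre of the flat outer face of the left (+y) orange grip: 20 mm long, 12 mm high, at the tweezers' x = 0, z = 0. The grips measure 39 mm over these faces at rest. Squeezed to 28 mm the faces are parallel and the tips 16 mm apart; near there 1 mm at the grips makes 1.7 to 2.4 mm at the tips
- grip_r (a point): the same for the right (-y) grip. The spring pushes back with 12 N on each grip at 28 mm, and more when squeezed farther
- tip_l (a point): the end of the left (+y) spring pin. The tips are 38 mm apart at rest; squeezed to 16 mm apart (grips 28 mm) they lie at x = +41, y = +8 and -8, z = -44 mm from the tweezers' origin
- tip_r (a point): the end of the right (-y) spring pin of the tweezers
- leg_l (a joint): how far the left leg is squeezed in from rest, rad: 0 at rest, 0.10 when the tips are 16 mm apart (about 11 mm at that tip per 0.1 rad), 0.17 at most; stiffness 6.6 N m/rad
- leg_r (a joint): the same for the right leg
- pin_l (a joint): how far the left pin is pushed up into its nose, m: 0 out, 0.006 right in. It starts to give at 0.4 N and is right in at 1.6 N
- pin_r (a joint): the same for the right pin
- solder_reel: blue reel of solder, 58 mm across, 38 mm high, standing upright; bystander
- green_figure: printed green toy animal, about 70 x 35 x 60 mm; bystander
- cutters: side cutters with red handles, about 140 mm long, lying flat; bystander
Not all that is in view belongs to the job. What is shaped like the board but blue or purple is not meant.

How it is judged:
By the outcome, as a careful person would: the job done as asked, in the order asked, and still so for the second after the job is handed in, while the arm keeps its last pose, push and grip.
It also fails if it takes over 48 s, if anything falls off the work surface, if the arm or the gripper's body presses on something with over 40 N, if the wrist force passes 120 N, or if a joint passes its speed limit or range.

## Working session

There is one attempt and no reset: what is moved stays moved. The work goes in short steps, Python scripts to look and compute and a tool call to move; the robot and the scene stay as the last step left them, time stands still between calls to the robot, and variables do not carry over. Pictures are saved under pics/ and viewed, and the job is handed in when it is done.

Besides the shell and the picture viewer there is one more tool, called after "Emit:" in YAML: its name, and indented under it one key for each argument. jog_arm: Moves the arm, as the interface text tells. Its arguments: {"type":"object","properties":{"deltas":{"type":"array","items":{"type":"array"}},"squeeze":{"type":"number"}},"required":["deltas"]}

```bash
ls; mkdir -p pics
cat > h.py <<'E'
import numpy as np,cv2
from station import ctrl,get_image,calibration,job
E
python3 - <<'E'
from h import *
np.set_printoptions(precision=4,suppress=True)
for n in("scene","top"):
    im=get_image(n); cv2.imwrite(f"pics/{n}0.png",im[:,:,::-1]); c=calibration(n); print(n,c)
print(ctrl.get_obs())
E
```

```text
pics
scene {'mtx': array([[366.3937,   0.    , 251.146 ],
       [  0.    , 366.3937, 190.8372],
       [  0.    ,   0.    ,   1.    ]]), 'origin': array([0.9649, 0.524 , 0.6553]), 'rotation': array([0.3705, 1.0984, 2.3244])}
top {'mtx': array([[359.1311,   0.    , 259.4172],
       [  0.    , 359.1311, 190.6205],
       [  0.    ,   0.    ,   1.    ]]), 'origin': array([ 0.4645, -0.0562,  0.9332]), 'rotation': array([ 0.1292, -0.0677, -1.5641])}
{'t': 0.1, 'q': array([-1.44  ,  0.0533,  1.6142, -0.    ,  1.476 , -0.119 ]), 'dq': array([-0.0017, -0.0009, -0.0013,  0.0002, -0.0005,  0.0001]), 'effort': array([  0.0006, -39.4901, -37.1364,  -0.0001,   0.0039,   0.    ]), 'tool_pos': array([ 0.1544, -0.605 ,  0.2302]), 'tool_rot': array([-2.4799,  1.9266,  0.0021]), 'contact_force': array([ 0.325 , -0.3572, -0.5841]), 'wrist_torque': array([ 0.0266,  0.0199, -0.1037]), 'opening': 0.08570913603433655}
```

View pics/scene0.png

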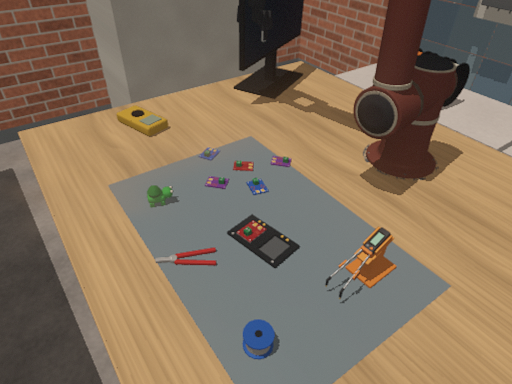

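View pics/top0.png

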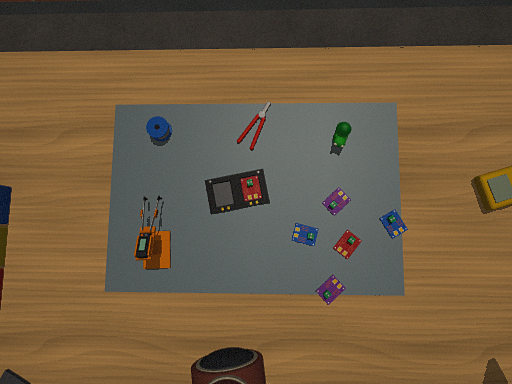

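The scene view shows the tray (262,240) with the empty recess, the tweezers (365,260) and the loose red plate (243,166). The top view shows the loose plate at (347,244), the tray at (237,191), and the tweezers at (150,225) with tips up (+x). Next I zoom in.

Run:
```python
import cv2,numpy as np
t=cv2.imread("pics/top0.png");s=cv2.imread("pics/scene0.png")
def z(im,c,w,h,k): 
    x,y=c; return cv2.resize(im[y-h:y+h,x-w:x+w],None,fx=k,fy=k,interpolation=cv2.INTER_CUBIC)
a=[z(t,(237,191),40,30,5),z(t,(347,244),40,30,5),z(t,(152,233),40,30,5) if 0 else cv2.resize(t[190:275,115:195],(400,425))]
b=[z(s,(262,240),40,30,5),z(s,(243,166),40,30,5),cv2.resize(s[220:300,315:405],(450,400))]
A=np.zeros((600,800,3),np.uint8);A[:300,:400]=a[0];A[:300,400:]=b[0];A[300:,:400]=a[1];A[300:,400:]=b[1];cv2.imwrite("pics/z1.png",A)
A=np.zeros((430,800,3),np.uint8);A[:425,:400]=a[2];A[:356,400:]=cv2.resize(b[2],(400,356));cv2.imwrite("pics/z2.png",A)
```

```text
(no output)
```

View pics/z1.png

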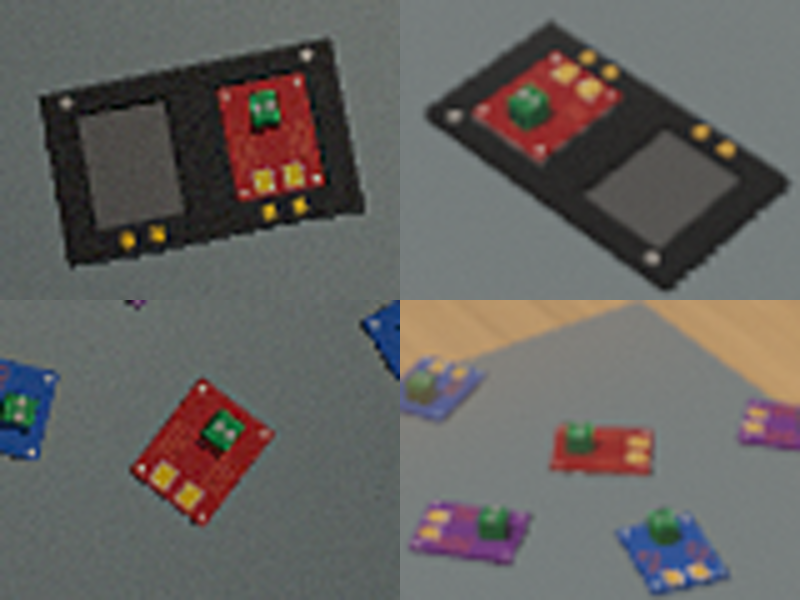

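View pics/z2.png

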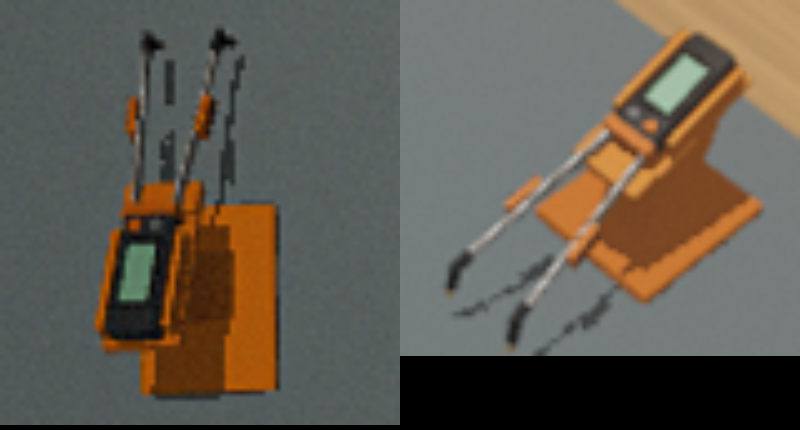

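```bash
cat >> h.py <<'E'
from scipy.spatial.transform import Rotation as Ro
np.set_printoptions(precision=4,suppress=True)
C={n:calibration(n) for n in("scene","top")}
def RM(n):
    r=np.asarray(C[n]['rotation']); return r if r.shape==(3,3) else Ro.from_rotvec(r).as_matrix()
def ray(n,uv):
    K=C[n]['mtx']; uv=np.atleast_2d(uv)
    d=np.c_[(uv[:,0]-K[0,2])/K[0,0],-(uv[:,1]-K[1,2])/K[1,1],-np.ones(len(uv))]@RM(n).T
    return C[n]['origin'],d/np.linalg.norm(d,axis=1)[:,None]
def onz(n,uv,z):
    o,d=ray(n,uv); return o+d*((z-o[2])/d[:,2])[:,None]
def proj(n,P):
    K=C[n]['mtx']; c=(np.atleast_2d(P)-C[n]['origin'])@RM(n)
    return np.c_[K[0,2]+K[0,0]*c[:,0]/-c[:,2],K[1,2]+K[1,1]*c[:,1]/c[:,2]]
def tri(a,b,na="scene",nb="top"):
    o1,d1=ray(na,a);o2,d2=ray(nb,b);d1=d1[0];d2=d2[0]
    A=np.c_[d1,-d2];t=np.linalg.lstsq(A,o2-o1,rcond=None)[0]
    p,q=o1+t[0]*d1,o2+t[1]*d2; return (p+q)/2,np.linalg.norm(p-q)
def hsv(im,box,k=4):
    x0,y0,x1,y1=box; c=im[y0:y1,x0:x1]
    c=cv2.resize(c,None,fx=k,fy=k,interpolation=cv2.INTER_CUBIC)
    return cv2.cvtColor(c,cv2.COLOR_RGB2HSV)
def unup(p,box,k=4): return (np.asarray(p,float)+.5)/k-.5+np.array(box[:2])
def blobs(m,box,amin=30,k=4):
    cs,_=cv2.findContours(m.astype(np.uint8),cv2.RETR_EXTERNAL,cv2.CHAIN_APPROX_NONE); out=[]
    for c in cs:
        a=cv2.contourArea(c)
        if a<amin: continue
        M=cv2.moments(c); out.append((a/k/k,unup((M['m10']/M['m00'],M['m01']/M['m00']),box,k),c))
    return sorted(out,key=lambda o:-o[0])
def quad(c,box,k=4):
    h=cv2.convexHull(c); _,t=cv2.minEnclosingTriangle(h) if 0 else (0,0)
    q=cv2.approxPolyN(h,4) if hasattr(cv2,'approxPolyN') else cv2.boxPoints(cv2.minAreaRect(c))
    return unup(q.reshape(-1,2),box,k)
def rd(n): return cv2.imread(n)[:,:,::-1].copy()
E
cat > m1.py <<'E'
from h import *
T=rd("pics/top0.png");S=rd("pics/scene0.png")
def do(im,n,box,name,f,z,quadq=False,top=3):
    h=hsv(im,box).astype(int); m=f(h[...,0],h[...,1],h[...,2])
    for a,c,ct in blobs(m,box)[:top]:
        print(n,name,round(a,1),c,onz(n,c,z)[0])
        if quadq:
            q=quad(ct,box); P=onz(n,q,z); print("  q",q.ravel(),"\n",P, "len",np.linalg.norm(P-np.roll(P,1,0),axis=1))
red=lambda h,s,v:((h<10)|(h>170))&(s>110)&(v>60)
gold=lambda h,s,v:(h>16)&(h<34)&(s>110)&(v>130)
green=lambda h,s,v:(h>50)&(h<85)&(s>110)
anyc=lambda h,s,v:(s>90)
blk=lambda h,s,v:(v<62)
rec=lambda h,s,v:(s<40)&(v>50)&(v<90)
bt=(325,222,370,265); bs=(225,152,262,180)
for n,im,b in(("top",T,bt),("scene",S,bs)):
    do(im,n,b,"board",anyc,.004,True,1); do(im,n,b,"gold",gold,.004); do(im,n,b,"green",green,.014,top=1)
bt=(200,160,275,220); bs=(220,208,305,270)
for n,im,b in(("top",T,bt),("scene",S,bs)):
    do(im,n,b,"gold",gold,.008,top=6)
    do(im,n,b,"tray",lambda h,s,v:(v<75)|(s>90),.008,True,1)
E
python3 m1.py
```

```text
top board 438.8 [346.9233 243.9793] [ 0.4455 -0.2424  0.004 ]
  q [361.875 240.125 347.125 259.375 332.125 247.625 346.625 228.625] 
 [[ 0.4555 -0.2803  0.004 ]
 [ 0.407  -0.242   0.004 ]
 [ 0.4361 -0.2049  0.004 ]
 [ 0.4843 -0.2426  0.004 ]] len [0.0474 0.0617 0.0471 0.0611]
top gold 12.1 [344.3728 252.6956] [ 0.4236 -0.2355  0.004 ]
top gold 11.7 [339.348  248.6567] [ 0.4336 -0.2231  0.004 ]
top green 25.3 [350.9158 239.6423] [ 0.4566 -0.2506  0.014 ]
scene board 162.1 [243.1633 165.6916] [ 0.4438 -0.2392  0.004 ]
  q [253.125 161.625 252.375 170.375 232.375 169.875 233.875 160.125] 
 [[ 0.4055 -0.2401  0.004 ]
 [ 0.4344 -0.2034  0.004 ]
 [ 0.4833 -0.2391  0.004 ]
 [ 0.4511 -0.2804  0.004 ]] len [0.0608 0.0467 0.0606 0.0524]
scene gold 3.1 [249.7217 167.0875] [ 0.4312 -0.2219  0.004 ]
scene gold 2.7 [250.4047 164.0407] [ 0.4202 -0.2341  0.004 ]
scene green 2.2 [239.9306 162.5006] [ 0.4505 -0.247   0.014 ]
top gold 11.0 [255.3307 195.4834] [ 0.5684 -0.0089  0.008 ]
top gold 9.8 [249.2556 196.5629] [0.5655 0.0069 0.008 ]
top gold 4.2 [256.4944 201.653 ] [ 0.5523 -0.012   0.008 ]
top 
[... 365 characters left out ...]
3  0.008 ]
 [ 0.6411 -0.0274  0.008 ]] len [0.0947 0.1585 0.095  0.1579]
scene gold 7.5 [259.4314 227.2637] [0.5627 0.0085 0.008 ]
scene gold 6.6 [254.8237 224.1274] [ 0.5658 -0.0071  0.008 ]
scene gold 5.9 [286.8223 239.3218] [0.5322 0.0789 0.008 ]
scene gold 5.0 [281.75   235.8807] [0.5351 0.063  0.008 ]
scene gold 4.4 [263.6161 223.9262] [0.5469 0.0048 0.008 ]
scene gold 4.2 [259.1133 220.9423] [ 0.55   -0.0103  0.008 ]
scene tray 1850.5 [263.302 240.545] [0.5816 0.0501 0.008 ]
  q [300.625 246.125 274.875 268.625 225.125 232.375 251.875 213.875] 
 [[ 0.519   0.1143  0.008 ]
 [ 0.6109  0.1328  0.008 ]
 [ 0.643  -0.0244  0.008 ]
 [ 0.55   -0.0423  0.008 ]] len [0.1597 0.0938 0.1605 0.0947]
```

```bash
cat > m2.py <<'E'
from h import *
for a,b,n in [((249.72,167.09),(339.35,248.66),"pad_l"),((250.40,164.04),(344.37,252.70),"pad_r"),((286.82,239.32),(222.16,208.62),"mark1"),((259.11,220.94),(256.49,201.65),"mark4"),((259.43,227.26),(249.26,196.56),"tpad"),((254.82,224.13),(255.33,195.48),"tpad")]:
    print(n,*tri(a,b))
T=rd("pics/top0.png");S=rd("pics/scene0.png")
org=lambda h,s,v:(h>4)&(h<18)&(s>150)&(v>70)
for n,im,b in(("top",T,(135,203,165,224)),("scene",S,(334,252,368,284))):
    h=hsv(im,b,8).astype(int); m=org(h[...,0],h[...,1],h[...,2])
    for a,c,ct in blobs(m,b,30,8): print(n,round(a,1),c,cv2.minAreaRect(ct)[1:], unup(ct.reshape(-1,2).min(0),b,8),unup(ct.reshape(-1,2).max(0),b,8))
    A=cv2.resize(im[b[1]:b[3],b[0]:b[2]],None,fx=14,fy=14,interpolation=cv2.INTER_NEAREST); cv2.imwrite(f"pics/g_{n}.png",A[:,:,::-1])
A=np.zeros((448,800,3),np.uint8);a=cv2.imread("pics/g_top.png")[:448,:400];A[:a.shape[0],:a.shape[1]]=a
b=(318,272,348,304);s=cv2.resize(S[b[1]:b[3],b[0]:b[2]],None,fx=13,fy=13,interpolation=cv2.INTER_NEAREST)[:448,:390,::-1];A[:s.shape[0],405:405+s.shape[1]]=s
cv2.imwrite("pics/z3.png",A)
E
python3 m2.py
```

```text
pad_l [ 0.4326 -0.2222  0.0046] 0.002570460123835555
pad_r [ 0.4223 -0.2341  0.0051] 0.003539270448236856
mark1 [0.533  0.0778 0.0077] 0.0025516425527328354
mark4 [ 0.5512 -0.0111  0.0082] 0.002830276389111911
tpad [0.5642 0.0079 0.0086] 0.003154465118610011
tpad [ 0.5671 -0.0079  0.0083] 0.0031462872346495183
top 15.5 [155.0395 212.6993] ((22.613855361938477, 73.58368682861328), 4.844000339508057) [153.4375 208.1875] [156.6875 217.3125]
top 12.4 [140.8735 213.0363] ((15.52258014678955, 69.15509033203125), 5.7105937004089355) [139.6875 209.0625] [142.0625 217.6875]
scene 191.4 [356.5712 262.0982] ((83.8521728515625, 213.44808959960938), 38.04704284667969) [345.5625 251.5625] [367.4375 273.3125]
scene 175.3 [362.5999 273.5616] ((192.0, 120.0), 90.0) [352.4375 259.4375] [367.4375 283.4375]
scene 12.4 [342.0271 263.2325] ((14.298957824707031, 76.95097351074219), 48.8140754699707) [338.6875 259.6875] [345.8125 266.5625]
```

View pics/z3.png

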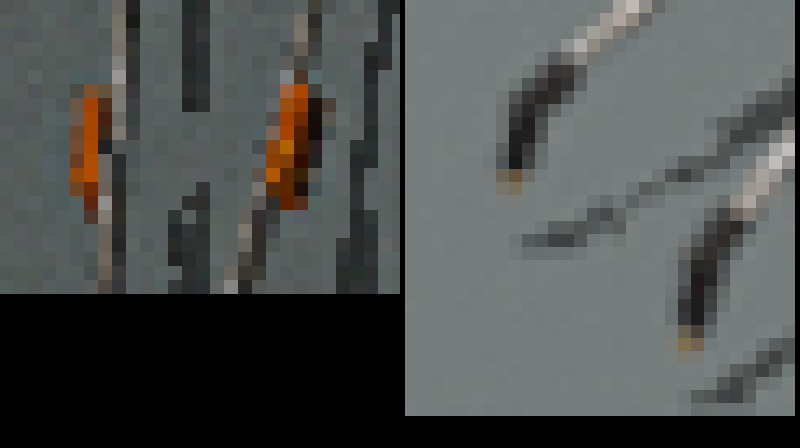

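View pics/g_scene.png

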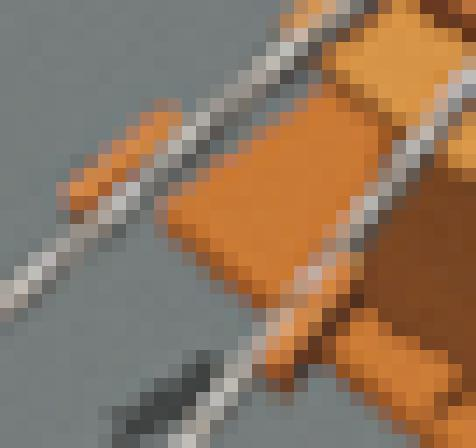

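The zoom shows both grips as orange bars in the top view (141,213) and (155,213), and the pin ends in the scene view at (325.7,286) and (339.4,298).

```bash
cat > m3.py <<'E'
from h import *
print("grips top@62",onz("top",[(140.87,213.04),(155.04,212.7)],.062))
print("tips scene@18",onz("scene",[(339.4,298),(325.7,286)],.018))
# noses in top: dark blobs
T=rd("pics/top0.png");b=(138,190,172,204)
h=hsv(T,b,8).astype(int)
for a,c,ct in blobs(h[...,2]<50,b,30,8)[:4]: print(a,c,onz("top",c,.03))
print("grip_r tri",tri((342.03,263.23),(155.04,212.7)), "grip_l tri",tri((355.3,275.0),(140.87,213.04)))
# rest base orange
b=(130,225,180,275);h=hsv(T,b).astype(int)
m=(h[...,0]>4)&(h[...,0]<20)&(h[...,1]>150)
q=None
for a,c,ct in blobs(m,b)[:1]: print(a,unup(ct.reshape(-1,2).max(0),b),unup(ct.reshape(-1,2).min(0),b))
for e in [(142.8,231.),(170.3,231.3),(170.3,268),(143,268.5)]: print(onz("top",e,.004))
E
python3 m3.py
python3 - <<'E'
import cv2
t=cv2.imread("pics/top0.png")[190:275,115:195];cv2.imwrite("pics/z4.png",cv2.resize(t,None,fx=7,fy=7,interpolation=cv2.INTER_NEAREST))
E
```

```text
grips top@62 [[0.5182 0.2698 0.062 ]
 [0.5192 0.2346 0.062 ]]
tips scene@18 [[0.554  0.2726 0.018 ]
 [0.5564 0.2353 0.018 ]]
12.5859375 [158.8232 197.9277] [[0.559  0.2371 0.03  ]]
10.5 [144.7465 198.4795] [[0.5575 0.2736 0.03  ]]
1.9609375 [162.4961 202.5549] [[0.5472 0.2271 0.03  ]]
1.609375 [148.4818 202.7225] [[0.5466 0.2634 0.03  ]]
grip_r tri (array([0.5187, 0.2341, 0.0646]), np.float64(0.0009625894595038708)) grip_l tri (array([0.5177, 0.2698, 0.0632]), np.float64(0.0011783276656788053))
995.03125 [169.875 268.375] [133.625 225.875]
[[0.475  0.2842 0.004 ]]
[[0.4747 0.2117 0.004 ]]
[[0.3811 0.2082 0.004 ]]
[[0.3792 0.2791 0.004 ]]
```

View pics/z4.png

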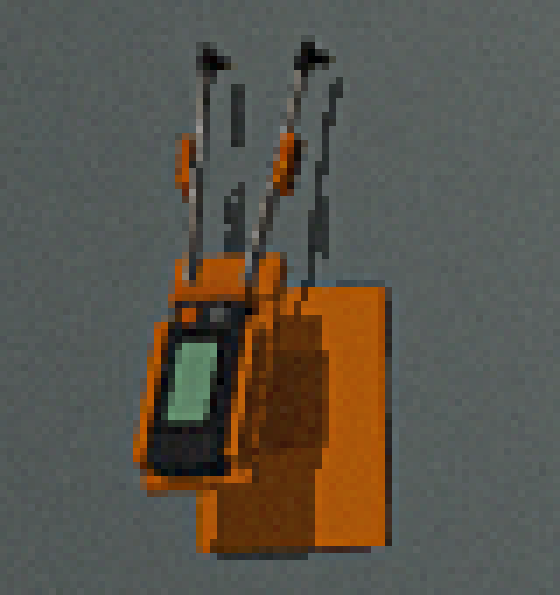

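```bash
cat >> h.py <<'E'
def goal(p,yaw,base=None):
    """delta (tool axes) to tool pointing down, tool x at yaw deg"""
    o=ctrl.get_obs(); P,R=(o['tool_pos'],Ro.from_rotvec(o['tool_rot'])) if base is None else base
    y=np.radians(yaw); X=np.array([np.cos(y),np.sin(y),0]);Z=np.array([0,0,-1.]);Y=np.cross(Z,X)
    G=Ro.from_matrix(np.c_[X,Y,Z])
    d=R.inv().apply(np.asarray(p)-P); a=np.degrees((R.inv()*G).as_rotvec())
    print("turn",np.round(a,2),"shift",np.round(d,4),"now",P,"z",R.apply([0,0,1]),"xyaw",np.degrees(np.arctan2(*R.apply([1,0,0])[1::-1])))
E
python3 -c "
from h import *
goal([.4553,-.2502,.08],-38.3)"
```

```text
turn [ -0.05   0.1  -37.39] shift [-0.2692 -0.3792  0.1508] now [ 0.1544 -0.605   0.2302] z [-0.0003  0.0019 -1.    ] xyaw -75.68737278998626
```

Emit:
jog_arm:
  deltas:
    - [[0,0,-7],[-0.022,-0.032,0.0],0.045]
    - [[0,0,-14],[-0.045,-0.063,0.0],0.045]
    - [[0,0,-21],[-0.067,-0.095,0.012],0.045]
    - [[0,0,-28],[-0.09,-0.126,0.025],0.045]
    - [[0,0,-35],[-0.112,-0.158,0.05],0.045]
    - [[0,0,-37.4],[-0.135,-0.19,0.075],0.045]
    - [[0,0,-37.4],[-0.157,-0.221,0.1],0.045]
    - [[0,0,-37.4],[-0.18,-0.253,0.125],0.045]
    - [[0,0,-37.4],[-0.202,-0.284,0.15],0.045]
    - [[0,0,-37.4],[-0.225,-0.316,0.15],0.045]
    - [[0,0,-37.4],[-0.247,-0.348,0.151],0.045]
    - [[0,0,-37.4],[-0.269,-0.379,0.151],0.045]
  squeeze: 40

```text
t: 1.1
tool_pos: [0.4479, -0.257, 0.0786]
tool_rot: [-2.967, 1.031, 0.005]
contact_force: [1.8, -0.3, 1.3]
opening: 0.0454
```

```bash
cat > look.py <<'E'
import sys
from h import *
# look.py tag  u v (top centre) u v (scene centre) half scale
tag=sys.argv[1]; ct=tuple(map(int,sys.argv[2:4]));cs=tuple(map(int,sys.argv[4:6]));w=int(sys.argv[6]);
out=[]
for n,c in(("top",ct),("scene",cs)):
    im=get_image(n); cv2.imwrite(f"pics/{tag}_{n}.png",im[:,:,::-1])
    x=min(max(c[0],w),512-w);y=min(max(c[1],w),384-w)
    out.append(cv2.resize(im[y-w:y+w,x-w:x+w],(400,400),interpolation=cv2.INTER_CUBIC)); print(n,"x0,y0",x-w,y-w,"scale",200/w)
cv2.imwrite(f"pics/{tag}_z.png",np.hstack(out)[:,:,::-1])
E
python3 -c "
from h import *
o=ctrl.get_obs();print(o['t'],o['opening']);goal([.4553,-.2502,.0065],-38.3)
print(proj('top',[.4553,-.2502,.08]),proj('scene',[.4553,-.2502,.08]))"; python3 look.py a 347 240 243 155 35
```

```text
1.1 0.04541943815720109
turn [ 0.    0.19 -0.02] shift [ 0.0018 -0.0099  0.0721] now [ 0.4479 -0.257   0.0786] z [-0.0026  0.002  -1.    ] xyaw -38.317857491560154
[[356.8046 240.475 ]] [[237.9496 144.0434]]
top x0,y0 312 205 scale 5.714285714285714
scene x0,y0 208 120 scale 5.714285714285714
```

View pics/a_z.png

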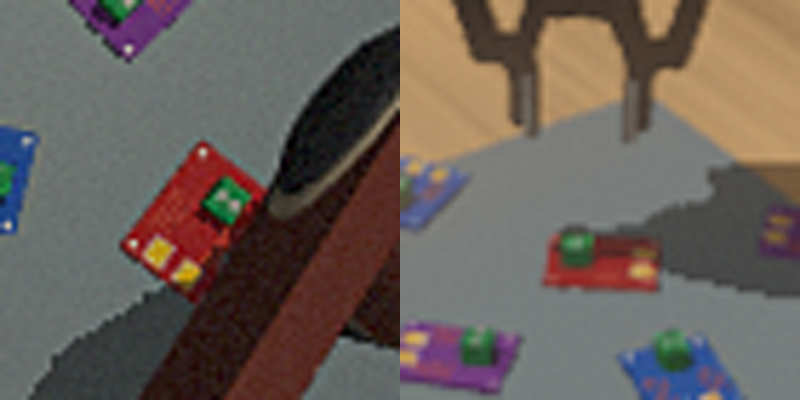

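```bash
python3 -c "
from h import *
goal([.4553,-.2502,.0065],-38.3)
o=ctrl.get_obs();p=o['tool_pos'];R=Ro.from_rotvec(o['tool_rot'])
print(proj('scene',p),proj('scene',p+R.apply([.0227,0,0])),proj('scene',p+R.apply([-.0227,0,0])))
im=rd('pics/a_scene.png')[130:152,222:258];cv2.imwrite('pics/a2.png',cv2.resize(im,None,fx=20,fy=20,interpolation=cv2.INTER_NEAREST)[:,:,::-1])
"
```

```text
turn [-0.09  0.11  0.4 ] shift [ 0.0012 -0.0066  0.073 ] now [ 0.4503 -0.2548  0.0795] z [-0.0005  0.0025 -1.    ] xyaw -37.89790454321305
[[238.4967 142.9927]] [[230.866  142.6911]] [[246.1361 143.2946]]
```

View pics/a2.png

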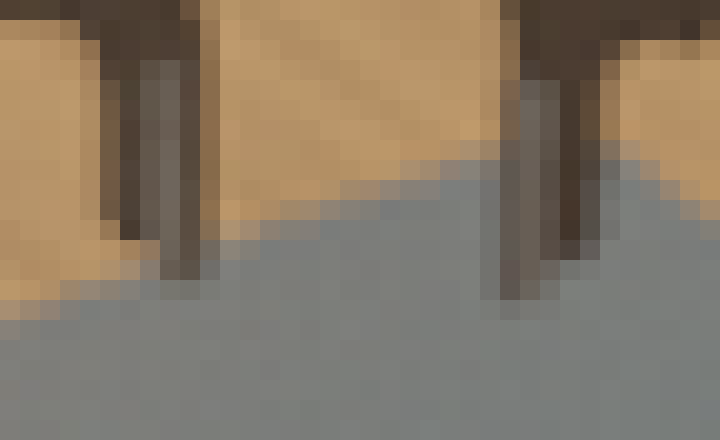

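Emit:
jog_arm:
  deltas:
    - [[0,0,0],[0,0,0],0.045]

```text
t: 1.28
tool_pos: [0.4486, -0.2579, 0.08]
tool_rot: [-2.97, 1.025, 0.002]
contact_force: [-0.5, -1.0, 0.3]
opening: 0.0451
```

```bash
python3 -c "
from h import *
goal([.4563,-.2508,.0065],-38.3)"
```

```text
turn [0.02 0.06 0.22] shift [ 0.0017 -0.0104  0.0735] now [ 0.4486 -0.2579  0.08  ] z [-0.0011  0.0004 -1.    ] xyaw -38.07628905899906
```

Emit:
jog_arm:
  deltas:
    - [[0,0,0.2],[0.002,-0.009,0.02],0.045]
    - [[0,0,0.2],[0.002,-0.009,0.045],0.045]
    - [[0,0,0.2],[0.002,-0.009,0.045],0.045]
    - [[0,0,0.2],[0.002,-0.009,0.045],0.045]

```text
t: 1.62
tool_pos: [0.4534, -0.2537, 0.0341]
tool_rot: [-2.964, 1.038, 0.006]
contact_force: [0.4, -0.3, 1.0]
opening: 0.045
```

```bash
cat > avg.py <<'E'
from h import *
import sys
def avgpose(n=4):
    P=[];R=[]
    for i in range(n):
        get_image("top" if i%2 else "scene"); o=ctrl.get_obs(); P.append(o['tool_pos']);R.append(o['tool_rot'])
        F=o['contact_force']; 
    R=Ro.from_rotvec(R).mean(); P=np.array(P); print("std",P.std(0),"t",o['t'],"op",o['opening'],"F",F)
    return P.mean(0),R
E
python3 -c "
from avg import *
goal([.4563,-.2508,.0065],-38.3,avgpose())"; python3 look.py b 347 240 243 155 35
```

```text
std [0.0005 0.0002 0.0006] t 1.8167 op 0.04473648345608169 F [0.2691 0.9099 0.7952]
turn [ 0.01 -0.08 -0.27] shift [-0.0019 -0.0038  0.0301] now [ 0.4554 -0.2549  0.0366] z [ 0.001 -0.001 -1.   ] xyaw -38.56939144983624
top x0,y0 312 205 scale 5.714285714285714
scene x0,y0 208 120 scale 5.714285714285714
```

View pics/b_z.png

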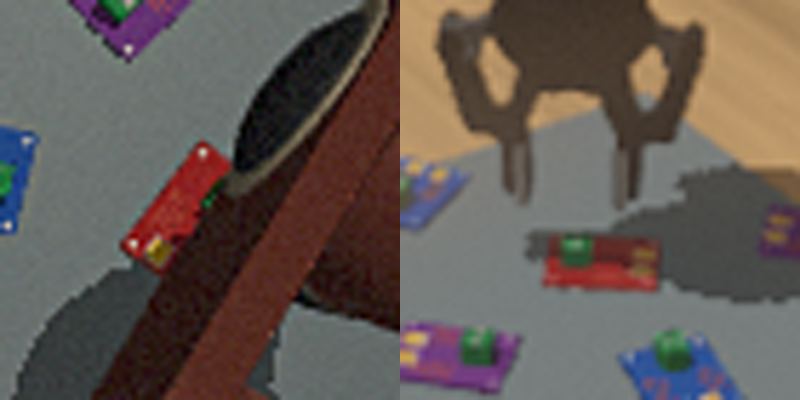

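Emit:
jog_arm:
  deltas:
    - [[0,0,-0.2],[-0.002,-0.004,0.015],0.045]
    - [[0,0,-0.2],[-0.002,-0.004,0.029],0.045]
    - [[0,0,-0.2],[-0.002,-0.004,0.029],0.045]
    - [[0,0,-0.2],[-0.002,-0.004,0.029],0.03]

```text
t: 2.25
tool_pos: [0.4559, -0.2491, 0.0064]
tool_rot: [-2.968, 1.03, 0.002]
contact_force: [-0.3, 0.1, -0.9]
opening: 0.0342
```

```bash
python3 look.py c 347 240 243 155 35;python3 -c "
from avg import *
goal([.4563,-.2508,.0065],-38.3,avgpose())"
```

```text
top x0,y0 312 205 scale 5.714285714285714
scene x0,y0 208 120 scale 5.714285714285714
std [0.0001 0.0001 0.0001] t 2.55 op 0.029889124134804698 F [ 0.2395 -0.6266  0.5566]
turn [-0.   -0.11  0.01] shift [0.0001 0.0011 0.0012] now [ 0.457  -0.2499  0.0077] z [ 0.0015 -0.0012 -1.    ] xyaw -38.2912687397435
```

View pics/c_z.png

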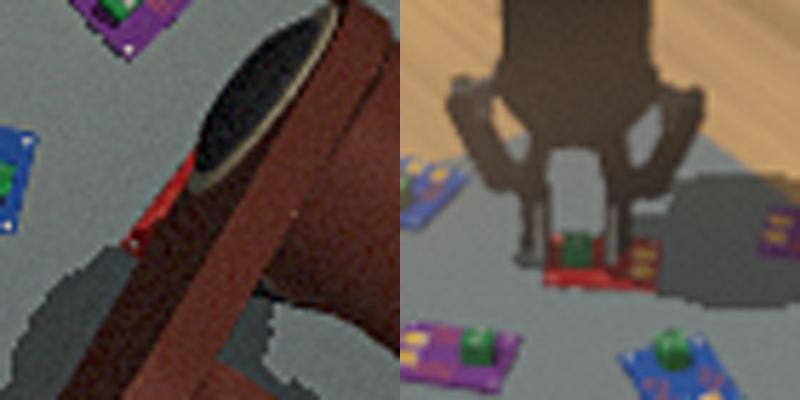

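Emit:
jog_arm:
  deltas:
    - [[0,0,0],[0,0,0],0.01]
    - [[0,0,0],[0,0,0],0.01]
    - [[0,0,0],[0,0,0],0.01]
    - [[0,0,0],[0,0,0],0.01]
    - [[0,0,0],[0,0,0],0.01]
    - [[0,0,0],[0,0,-0.01],0.01]
    - [[0,0,0],[0,0,-0.03],0.01]
    - [[0,0,0],[0,0,-0.05],0.01]
    - [[0,0,0],[0,0,-0.05],0.01]
  squeeze: 40

```text
t: 3.3
tool_pos: [0.4584, -0.2508, 0.0607]
tool_rot: [2.966, -1.029, 0.01]
contact_force: [0.5, -0.2, 0.5]
opening: 0.0149
```

```bash
python3 look.py d 347 240 243 145 35;python3 -c "
from avg import *
goal([.5718+.0137,.077+.0028,.045],11.5,avgpose(2))"
```

```text
top x0,y0 312 205 scale 5.714285714285714
scene x0,y0 208 110 scale 5.714285714285714
std [0.0002 0.0002 0.0004] t 3.5 op 0.01473245823139584 F [ 0.7928  0.1683 -0.5523]
turn [ -0.04   0.08 -49.79] shift [-0.1017 -0.3384  0.0108] now [ 0.4556 -0.2488  0.0557] z [-0.0012  0.0009 -1.    ] xyaw -38.28887530725818
```

View pics/d_z.png

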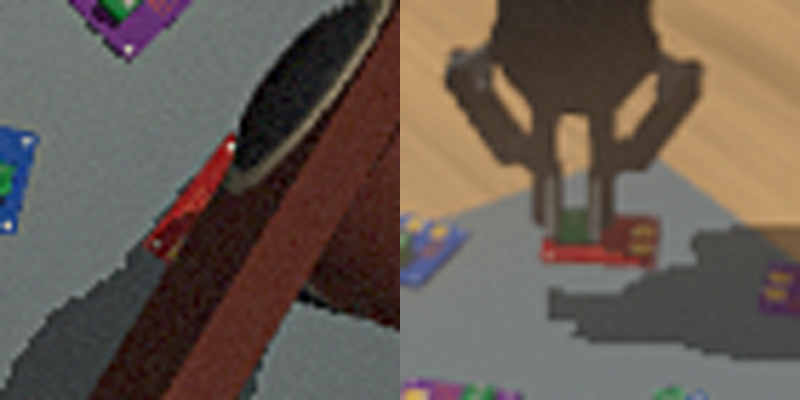

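Emit:
jog_arm:
  deltas:
    - [[0,0,-5],[-0.005,-0.017,0],0.01]
    - [[0,0,-11],[-0.015,-0.05,0],0.01]
    - [[0,0,-17],[-0.025,-0.083,0],0.01]
    - [[0,0,-23],[-0.035,-0.116,0],0.01]
    - [[0,0,-29],[-0.045,-0.15,0],0.01]
    - [[0,0,-35],[-0.055,-0.183,0],0.01]
    - [[0,0,-41],[-0.065,-0.217,0],0.01]
    - [[0,0,-47],[-0.075,-0.25,0],0.01]
    - [[0,0,-49.8],[-0.085,-0.283,0],0.01]
    - [[0,0,-49.8],[-0.095,-0.316,0],0.01]
    - [[0,0,-49.8],[-0.102,-0.338,0.005],0.01]
    - [[0,0,-49.8],[-0.102,-0.338,0.02],0.01]

```text
t: 4.5
tool_pos: [0.5878, 0.0832, 0.0374]
tool_rot: [-3.124, -0.321, -0.006]
contact_force: [0.3, -0.1, -0.2]
opening: 0.0146
```

```bash
sleep 0; python3 look.py e0 237 191 262 225 40;python3 look.py e 237 191 262 225 40;python3 -c "
from avg import *
goal([.5718+.0137,.077+.0028,.045],11.5,avgpose(2))"
```

```text
top x0,y0 197 151 scale 5.0
scene x0,y0 222 185 scale 5.0
top x0,y0 197 151 scale 5.0
scene x0,y0 222 185 scale 5.0
std [0.0003 0.0001 0.0003] t 4.8 op 0.014250517070313369 F [ 0.5587 -0.7196 -0.5998]
turn [-0.01  0.08 -0.04] shift [ 0.0007 -0.0011 -0.009 ] now [0.585  0.0786 0.036 ] z [-0.0014 -0.0001 -1.    ] xyaw 11.462134126197586
```

View pics/e_z.png

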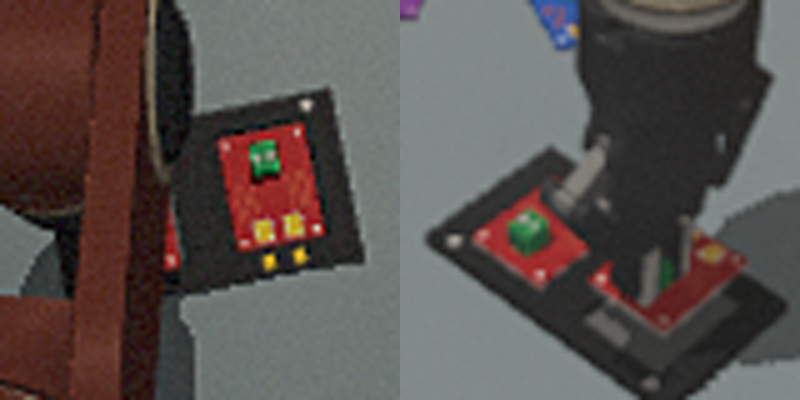

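```bash
cat > m5.py <<'E'
from h import *
S=rd("pics/e_scene.png"); b=(255,222,302,258)
im=S[b[1]:b[3],b[0]:b[2]];cv2.imwrite('pics/e2.png',cv2.resize(im,None,fx=16,fy=16,interpolation=cv2.INTER_CUBIC)[:,:,::-1])
h=hsv(S,b).astype(int)
g=(h[...,0]>16)&(h[...,0]<34)&(h[...,1]>110)&(h[...,2]>110)
for a,c,ct in blobs(g,b)[:4]: print("gold",a,c,onz("scene",c,.0323))
E
python3 m5.py
```

```text
gold 6.25 [284.0337 235.2125] [[0.5454 0.0817 0.0323]]
```

View pics/e2.png

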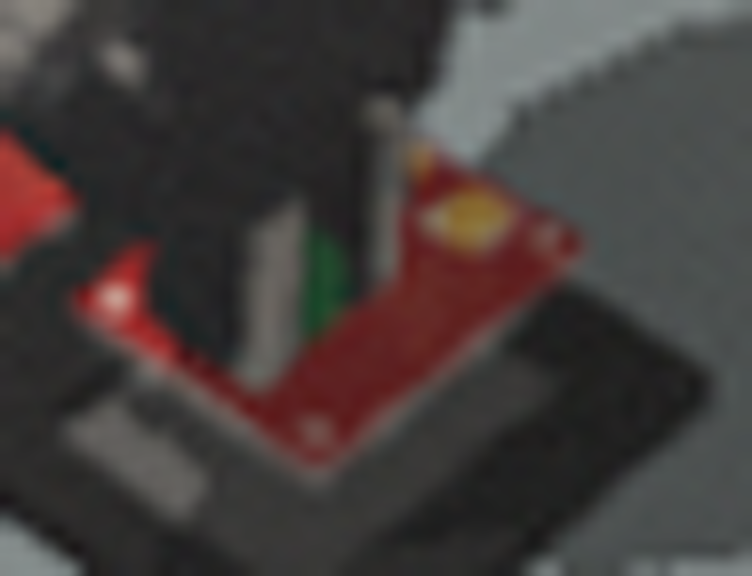

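```bash
python3 -c "
from h import *
f=lambda x,y:(x/16-.47+255,y/16-.47+222)
P=onz('scene',[f(75,285),f(318,463),f(583,247)],.0323);print(P)
v=P[1]-P[2];print('len',np.linalg.norm(v),'yaw',np.degrees(np.arctan2(v[1],v[0])));w=P[1]-P[0];print(np.linalg.norm(w),np.degrees(np.arctan2(-w[0],w[1])))
c=(P[0]+P[2])/2;print('centre scene',c,'unbiased',c-[-.002,.0016,0]);y=np.radians(11.5);
pl=onz('scene',(284.03,235.21),.0323)[0];print('from pad',pl[:2]-np.array([[np.cos(y),-np.sin(y)],[np.sin(y),np.cos(y)]])@[-.022,.008]-[-.002,.0016])
"
```

```text
[[0.6016 0.0596 0.0323]
 [0.5934 0.1064 0.0323]
 [0.5355 0.0952 0.0323]]
len 0.05892741196890983 yaw 10.920621538675586
0.047506316303457946 9.919789448972413
centre scene [0.5686 0.0774 0.0323] unbiased [0.5706 0.0758 0.0323]
from pad [0.5706 0.0766]
```

Emit:
jog_arm:
  deltas:
    - [[0,0,0],[0.002,-0.001,0],0.01]
    - [[0,0,0],[0.002,-0.001,0.006],0.01]
    - [[0,0,0],[0.002,-0.001,0.012],0.01]
    - [[0,0,0],[0.002,-0.001,0.016],0.01]
    - [[0,0,0],[0.002,-0.001,0.016],0.01]

```text
t: 5.22
tool_pos: [0.5862, 0.0803, 0.019]
tool_rot: [-3.126, -0.315, 0.004]
contact_force: [-0.1, 0.2, 0.2]
opening: 0.0146
```

```bash
python3 look.py f 237 191 272 235 30;python3 -c "
from avg import *
goal([.5728+.0137,.077+.0028,.0117],11.5,avgpose(3))"
```

```text
top x0,y0 207 161 scale 6.666666666666667
scene x0,y0 242 205 scale 6.666666666666667
std [0.0001 0.     0.0002] t 5.4667 op 0.014945907551168782 F [-0.1837 -0.2704 -0.489 ]
turn [ 0.   -0.    0.01] shift [-0.0011  0.0006  0.0089] now [0.5875 0.0806 0.0206] z [ 0.0001  0.     -1.    ] xyaw 11.513547604486822
```

View pics/f_z.png

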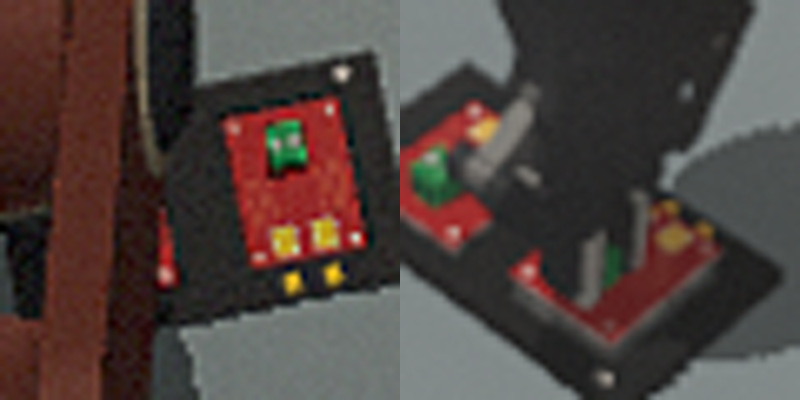

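```bash
python3 -c "
from h import *
im=rd('pics/f_scene.png');b=(250,225,300,265);cv2.imwrite('pics/f2.png',cv2.resize(im[b[1]:b[3],b[0]:b[2]],None,fx=15,fy=15,interpolation=cv2.INTER_CUBIC)[:,:,::-1])
P=onz('scene',[(258.4,245.1),(273.4,256),(289.3,241.3)],.0169);print(P)
c=(P[0]+P[2])/2;print('centre scene',c,'unbiased',c-[-.002,.0016,0])
# overlay expected recess outline corners (unbiased->scene pixel)
"
```

```text
[[0.605  0.0619 0.0169]
 [0.5963 0.1079 0.0169]
 [0.5373 0.0932 0.0169]]
centre scene [0.5712 0.0775 0.0169] unbiased [0.5732 0.0759 0.0169]
```

View pics/f2.png

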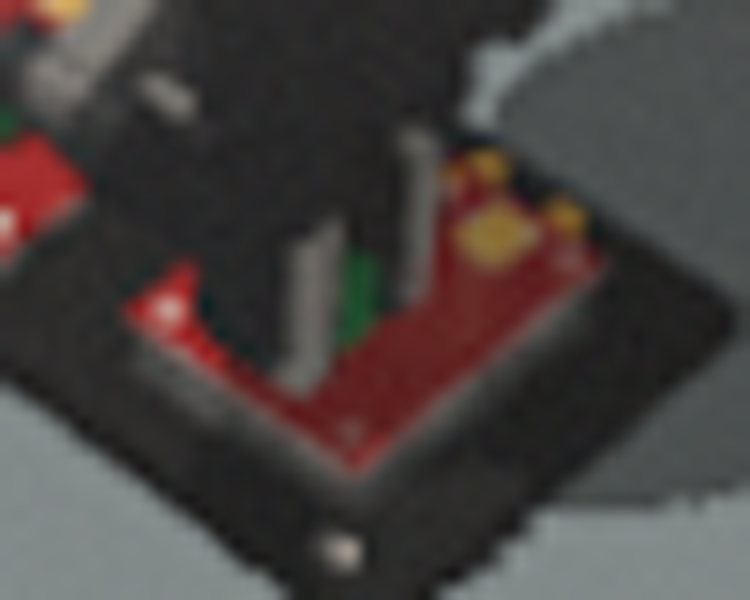

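Emit:
jog_arm:
  deltas:
    - [[0,0,0],[-0.001,0,0.003],0.01]
    - [[0,0,0],[-0.001,0,0.005],0.01]
    - [[0,0,0],[-0.001,0,0.007],0.01]
    - [[0,0,0],[-0.001,0,0.007],0.01]

```text
t: 5.8
tool_pos: [0.5859, 0.0804, 0.0129]
tool_rot: [-3.126, -0.315, 0.002]
contact_force: [-0.2, 0.2, 0.2]
opening: 0.0145
```

```bash
python3 look.py g 237 191 272 235 30;python3 -c "
from avg import *
goal([.5728+.0137,.077+.0028,.0117],11.5,avgpose(3))"
```

```text
top x0,y0 207 161 scale 6.666666666666667
scene x0,y0 242 205 scale 6.666666666666667
std [0.0001 0.     0.0001] t 6.05 op 0.014480148846376276 F [-0.5292  0.0553 -0.2846]
turn [-0.   -0.01  0.01] shift [-0.0001  0.0006  0.0019] now [0.5865 0.0804 0.0136] z [ 0.0001  0.     -1.    ] xyaw 11.511286248246407
```

View pics/g_z.png

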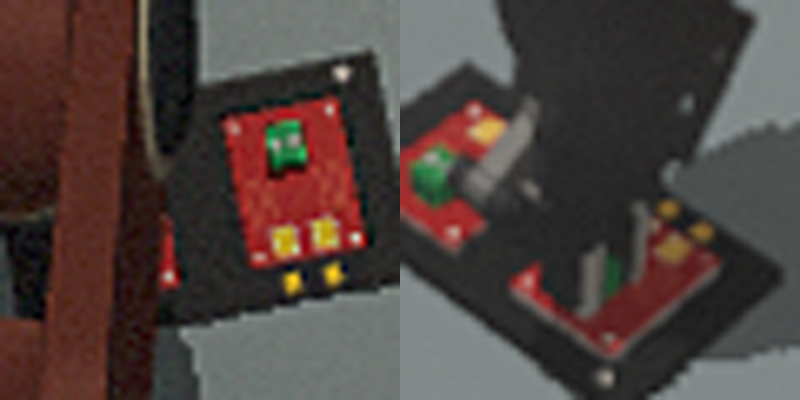

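Emit:
jog_arm:
  deltas:
    - [[0,0,0],[0,0.0005,0.001],0.01]
    - [[0,0,0],[0,0.0005,0.0017],0.01]
    - [[0,0,0],[0,0.0005,0.0017],0.01]

```text
t: 6.3
tool_pos: [0.5864, 0.0798, 0.0117]
tool_rot: [3.126, 0.315, -0.0]
contact_force: [-0.1, 0.5, 0.0]
opening: 0.0147
```

Emit:
jog_arm:
  deltas:
    - [[0,0,0],[0,0,0],0.018]
    - [[0,0,0],[0,0,0],0.024]
    - [[0,0,0],[0,0,0],0.03]
    - [[0,0,0],[0,0,0],0.03]
    - [[0,0,0],[0,0,-0.02],0.03]
    - [[0,0,0],[0,0,-0.05],0.035]
    - [[0,0,0],[0,0,-0.09],0.045]
    - [[0,0,0],[0,0,-0.125],0.06]
    - [[0,0,0],[0.0,-0.03,-0.14],0.07]
    - [[0,0,0],[0.0,-0.06,-0.14],0.07]
    - [[0,0,0],[0,-0.09,-0.14],0.07]
    - [[0,0,0],[0,-0.12,-0.14],0.07]

```text
t: 7.3
tool_pos: [0.5626, 0.1986, 0.1529]
tool_rot: [-3.126, -0.314, -0.003]
contact_force: [0.6, 0.3, -0.4]
opening: 0.07
```

```bash
python3 look.py h0 237 191 272 235 30;python3 look.py h 237 191 262 240 35
```

```text
top x0,y0 207 161 scale 6.666666666666667
scene x0,y0 242 205 scale 6.666666666666667
top x0,y0 202 156 scale 5.714285714285714
scene x0,y0 227 205 scale 5.714285714285714
```

View pics/h_z.png

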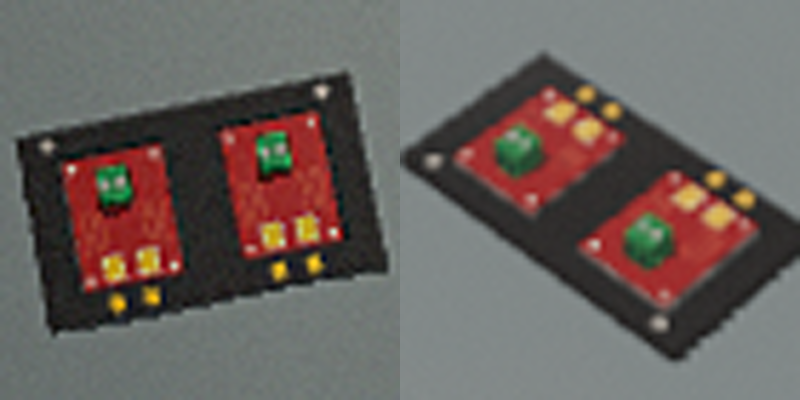

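Both plates sit alike in the tray; the pads of the placed plate are near the marks in both views. I measure the pads and height, then move to the tweezers.

```bash
cat > m6.py <<'E'
from h import *
R={}
for n,b in(("top",(200,160,275,220)),("scene",(220,208,305,270))):
    im=rd(f"pics/h_{n}.png");h=hsv(im,b).astype(int)
    g=(h[...,0]>16)&(h[...,0]<34)&(h[...,1]>110)&(h[...,2]>130)
    for a,c,ct in blobs(g,b)[:8]: print(n,round(a,1),c,onz(n,c,.008)[0])
    m=((h[...,0]<10)|(h[...,0]>170))&(h[...,1]>110)
    for a,c,ct in blobs(m,b)[:2]:
        P=onz(n,quad(ct,b),.008); print("quad",P[:,:2].tolist(),P.mean(0))
E
python3 m6.py; python3 -c "
from avg import *
goal([.518,.2525,.15],-87.5,avgpose(2));print(ctrl.get_obs()['q'])"
```

```text
top 11.0 [255.3512 195.4857] [ 0.5683 -0.0089  0.008 ]
top 9.7 [249.2655 196.5406] [0.5656 0.0069 0.008 ]
top 9.5 [227.5645 201.1352] [0.5534 0.0632 0.008 ]
top 9.2 [221.5258 202.438 ] [0.55   0.0789 0.008 ]
top 5.0 [256.4932 201.6875] [ 0.5522 -0.012   0.008 ]
top 4.8 [250.3766 202.915 ] [0.549  0.0038 0.008 ]
top 4.8 [228.1513 207.4079] [0.5371 0.0614 0.008 ]
top 4.7 [222.1961 208.6217] [0.5339 0.0769 0.008 ]
quad [[0.5615077102217415, -0.02655739252193508], [0.5529115546485693, 0.021390677294171948], [0.6139440761211948, 0.033935099740772315], [0.6245485530736002, -0.013773137337959249]] [0.5882 0.0037 0.008 ]
quad [[0.546981027674417, 0.04537107681703889], [0.5370598517281443, 0.09405851777887805], [0.5986735028378465, 0.10726487580514665], [0.6092991570385969, 0.057493127898793114]] [0.573 0.076 0.008]
scene 8.7 [282.2558 242.3896] [0.5476 0.0805 0.008 ]
scene 7.9 [277.1056 238.8766] [0.5507 0.0645 0.008 ]
scene 7.3 [259.4619 227.2845] [0.5627 0.0086 0.008 ]
scene 6.9 [254.878  224.1333] [ 0.5657 -0.007   0.008 ]
scene 6.5 [286.8594 239.2654] [0.532  0.0788 0.008 ]
scene 5.7 [281.7653 235.844 ] [0.535  0.0629 0.008 ]
scene 5.2 [263.6096 223.8914] [0.5469 0.0047 0.008 ]
scene 5.0 [259.0717 220.9873] [ 0.5502 -0.0103  0.008 ]
quad [[0.5345484431574535, 0.09414667401780186], [0.5965408717464016, 0.10698168757921739], [0.6067168832093066, 0.05953921735124884], [0.5443027069824755, 0.04654980453613561]] [0.5705 0.0768 0.008 ]
quad [[0.5486275286548913, 0.022746112078676717], [0.611758561026312, 0.03589965736033651], [0.6217859824923551, -0.01315977650667599], [0.5598047386250551, -0.025068653779161343]] [0.5855 0.0051 0.008 ]
std [0.0001 0.0002 0.    ] t 7.6 op 0.0699176371843993 F [0.1324 0.4351 0.6577]
turn [ 0.02 -0.01 99.01] shift [-0.0327 -0.0633  0.0017] now [0.5626 0.197  0.1518] z [-0.     -0.0004 -1.    ] xyaw 11.507324128282022
[ 0.2118  0.0463  1.7554 -0.0004  1.3401  0.0115]
```

Emit:
jog_arm:
  deltas:
    - [[0,0,-7],[-0.005,-0.008,0],0.07]
    - [[0,0,-14],[-0.01,-0.016,0],0.07]
    - [[0,0,-21],[-0.015,-0.024,0],0.07]
    - [[0,0,-28],[-0.02,-0.032,0],0.07]
    - [[0,0,-35],[-0.025,-0.04,0],0.07]
    - [[0,0,-42],[-0.03,-0.048,0],0.07]
    - [[0,0,-49],[-0.033,-0.056,0],0.07]
    - [[0,0,-56],[-0.033,-0.063,0],0.07]
    - [[0,0,-63],[-0.033,-0.063,0],0.07]
    - [[0,0,-70],[-0.033,-0.063,0],0.07]
    - [[0,0,-77],[-0.033,-0.063,0],0.07]
    - [[0,0,-81],[-0.033,-0.063,0],0.07]

```text
t: 8.6
tool_pos: [0.5181, 0.2514, 0.1518]
tool_rot: [2.168, 2.273, -0.0]
contact_force: [-0.5, 0.2, 0.2]
opening: 0.07
```

Emit:
jog_arm:
  deltas:
    - [[0,0,0],[0,0,0.03],0.07]
    - [[0,0,0],[0,0,0.06],0.07]
    - [[0,0,0],[0,0,0.06],0.07]

```text
t: 8.85
tool_pos: [0.5139, 0.2499, 0.0855]
tool_rot: [-2.171, -2.264, 0.016]
contact_force: [-1.1, -0.4, -1.9]
opening: 0.0698
```

```bash
python3 look.py i0 150 225 355 260 35;python3 look.py i 150 225 355 245 40;python3 -c "
from avg import *
goal([.518,.2523,.042],92.5,avgpose(2))"
```

```text
top x0,y0 115 190 scale 5.714285714285714
scene x0,y0 320 225 scale 5.714285714285714
top x0,y0 110 185 scale 5.0
scene x0,y0 315 205 scale 5.0
std [0.     0.0001 0.    ] t 9.15 op 0.06975782929673285 F [1.0238 0.1067 0.2721]
turn [ 0.21 -0.06 -0.02] shift [-0.0005 -0.0015  0.0523] now [0.5193 0.2528 0.0943] z [ 0.0037  0.0012 -1.    ] xyaw 92.4805869515598
```

View pics/i_z.png

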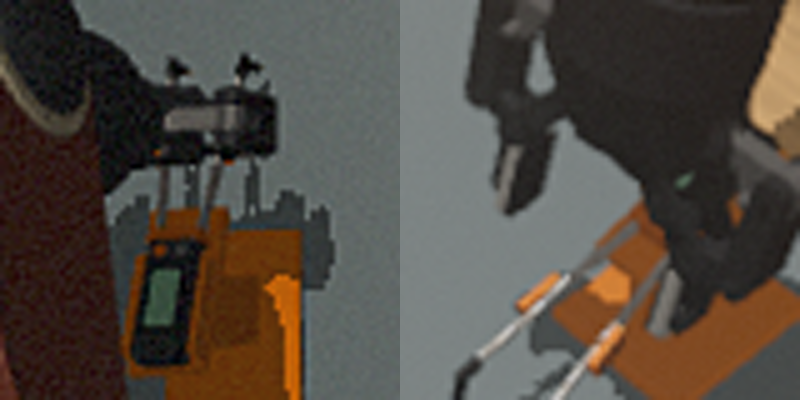

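Emit:
jog_arm:
  deltas:
    - [[0.2,0,0],[0,-0.0015,0.015],0.07]
    - [[0.2,0,0],[0,-0.0015,0.032],0.07]
    - [[0.2,0,0],[0,-0.0015,0.045],0.065]
    - [[0.2,0,0],[0,-0.0015,0.052],0.06]
    - [[0.2,0,0],[0,-0.0015,0.052],0.055]
    - [[0.2,0,0],[0,-0.0015,0.052],0.05]
    - [[0.2,0,0],[0,-0.0015,0.052],0.046]

```text
t: 9.73
tool_pos: [0.5167, 0.2528, 0.0405]
tool_rot: [-2.171, -2.268, 0.002]
contact_force: [0.2, -0.4, 0.1]
opening: 0.046
```

```bash
python3 look.py j 150 220 355 250 40;python3 -c "
from avg import *
goal([.518,.2523,.042],92.5,avgpose(2))"
```

```text
top x0,y0 110 180 scale 5.0
scene x0,y0 315 210 scale 5.0
std [0.0001 0.     0.0001] t 9.9333 op 0.04598792950240835 F [-0.0639  0.7583  0.2529]
turn [-0.1  -0.03  0.01] shift [-0.0006  0.0011 -0.0012] now [0.5168 0.2528 0.0408] z [-0.0019  0.0004 -1.    ] xyaw 92.51352276879219
```

View pics/j_z.png

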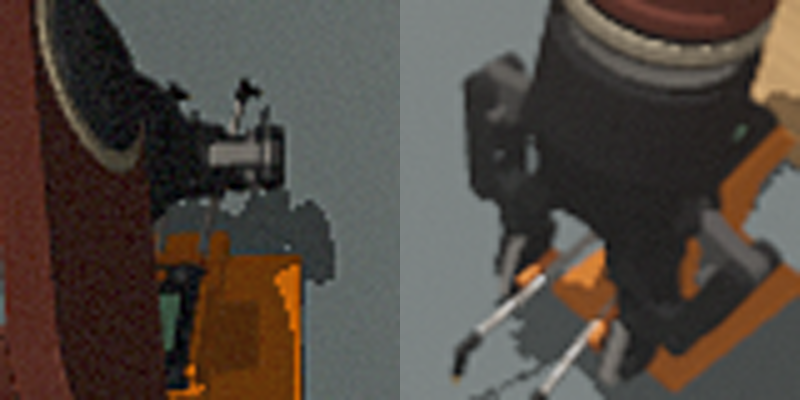

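Emit:
jog_arm:
  deltas:
    - [[0,0,0],[0,0,0],0.042]
    - [[0,0,0],[0,0,0],0.038]
    - [[0,0,0],[0,0,0],0.034]
    - [[0,0,0],[0,0,0],0.031]
    - [[0,0,0],[0,0,0],0.028]
    - [[0,0,0],[0,0,0],0.028]
    - [[0,0,0],[0,0,0],0.028]
  squeeze: 60

```text
t: 10.52
tool_pos: [0.5166, 0.2526, 0.0402]
tool_rot: [-2.171, -2.268, 0.003]
contact_force: [1.6, -0.8, 1.2]
opening: 0.0284
```

```bash
python3 look.py k 150 210 345 270 32;python3 -c "
from avg import *
goal([.518,.2523,.042],92.5,avgpose(2))"
```

```text
top x0,y0 118 178 scale 6.25
scene x0,y0 313 238 scale 6.25
std [0. 0. 0.] t 10.7167 op 0.028200713224296715 F [ 1.3272 -1.1846  2.3305]
turn [-0.16 -0.    0.01] shift [-0.0003  0.0015 -0.0019] now [0.5165 0.2526 0.0401] z [-0.0028 -0.0001 -1.    ] xyaw 92.51237244385342
```

View pics/k_z.png

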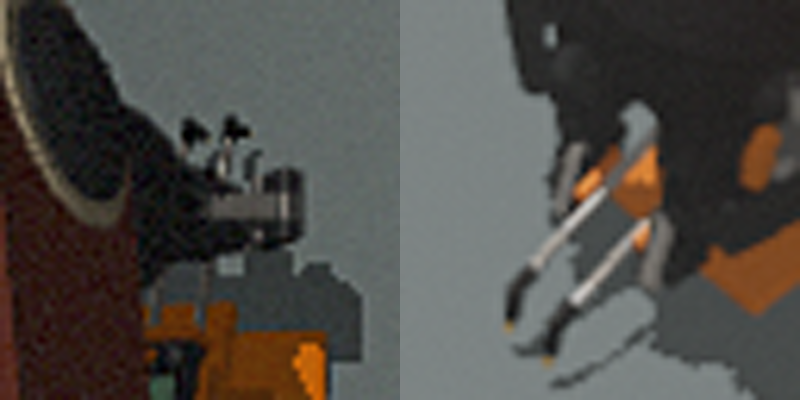

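```bash
cat > tips.py <<'E'
from h import *
def tips(f,b,k=8,show=None,dark=False):
    im=rd(f); h=hsv(im,b,k).astype(int)
    m=(h[...,0]>10)&(h[...,0]<32)&(h[...,1]>85)
    r=[(round(a,2),c,unup(ct.reshape(-1,2)[ct.reshape(-1,2)[:,1].argmax()],b,k)) for a,c,ct in blobs(m,b,10,k)]
    if show: cv2.imwrite(show,cv2.resize(im[b[1]:b[3],b[0]:b[2]],None,fx=14,fy=14,interpolation=cv2.INTER_NEAREST)[:,:,::-1])
    return r
E
python3 -c "
from tips import *
r=tips('pics/k_scene.png',(320,278,345,302),show='pics/k2.png')
for q in r: print(q)
P=onz('scene',[q[1] for q in r[:2]],.0185);print(P,np.linalg.norm(P[0]-P[1]))
"
```

```text
(1.25, array([330.0107, 289.5135]), array([329.6875, 290.3125]))
(1.15, array([336.1387, 295.1305]), array([336.0625, 295.8125]))
[[0.5555 0.247  0.0185]
 [0.5548 0.2641 0.0185]] 0.01706974382198339
```

View pics/k2.png

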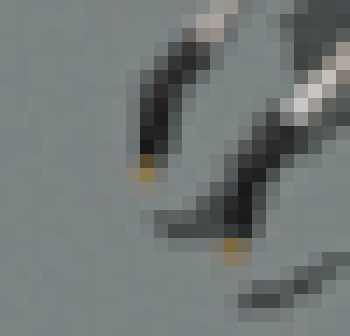

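Emit:
jog_arm:
  deltas:
    - [[0,0,0],[0,0,-0.006],0.028]
    - [[0,0,0],[0,0,-0.018],0.028]
    - [[0,0,0],[0,0,-0.034],0.028]
    - [[0,0,0],[0,0,-0.052],0.028]
    - [[0,0,0],[0,0,-0.07],0.028]
    - [[0,0,0],[0,0,-0.088],0.028]
    - [[0,0,0],[0,0,-0.1],0.028]
    - [[0,0,0],[0,0,-0.105],0.028]
    - [[0,0,0],[0,0,-0.105],0.028]

```text
t: 11.47
tool_pos: [0.5172, 0.2529, 0.1467]
tool_rot: [-2.171, -2.269, 0.0]
contact_force: [-0.6, 0.2, -1.2]
opening: 0.0282
```

```bash
python3 look.py l 150 210 345 250 50;python3 -c "
from avg import *
goal([.511,.063,.075],102,avgpose(2))"
```

```text
top x0,y0 100 160 scale 4.0
scene x0,y0 295 200 scale 4.0
std [0.     0.     0.0001] t 11.6667 op 0.02853029937150519 F [ 0.2229 -0.1645 -1.2843]
turn [-0.35  0.01 -9.49] shift [-0.1889 -0.0125  0.0686] now [0.5156 0.2523 0.1434] z [-0.006  -0.0009 -1.    ] xyaw 92.51245832878693
```

View pics/l_z.png

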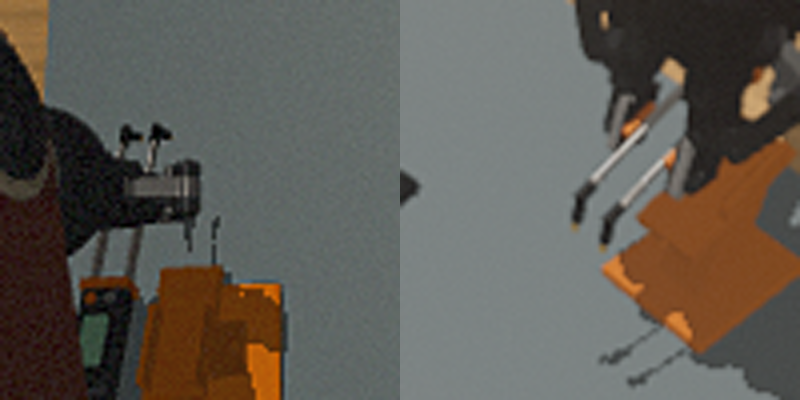

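Emit:
jog_arm:
  deltas:
    - [[0.2,0,-2],[-0.012,-0.001,0],0.028]
    - [[0.2,0,-4],[-0.035,-0.003,0],0.028]
    - [[0.2,0,-6],[-0.06,-0.005,0],0.028]
    - [[0.3,0,-8],[-0.085,-0.007,0],0.028]
    - [[0.3,0,-9.5],[-0.11,-0.009,0],0.028]
    - [[0.3,0,-9.5],[-0.135,-0.011,0.01],0.028]
    - [[0.3,0,-9.5],[-0.16,-0.012,0.025],0.028]
    - [[0.3,0,-9.5],[-0.18,-0.012,0.045],0.028]
    - [[0.3,0,-9.5],[-0.189,-0.012,0.065],0.028]
    - [[0.3,0,-9.5],[-0.189,-0.012,0.08],0.028]
    - [[0.3,0,-9.5],[-0.189,-0.012,0.085],0.028]
    - [[0.3,0,-9.5],[-0.189,-0.012,0.085],0.028]

```text
t: 12.67
tool_pos: [0.5104, 0.0632, 0.0572]
tool_rot: [-1.971, -2.433, 0.015]
contact_force: [-0.3, -0.5, -0.2]
opening: 0.0283
```

```bash
python3 look.py m0 222 205 282 240 30;python3 look.py m 222 205 282 235 30;python3 -c "
from avg import *
goal([.511,.063,.030],102,avgpose(2))"
```

```text
top x0,y0 192 175 scale 6.666666666666667
scene x0,y0 252 210 scale 6.666666666666667
top x0,y0 192 175 scale 6.666666666666667
scene x0,y0 252 205 scale 6.666666666666667
std [0. 0. 0.] t 12.9667 op 0.028260223858129152 F [-0.2574 -0.1599 -0.8349]
turn [-0.37 -0.03  0.05] shift [-0.0001 -0.0023  0.0312] now [0.5135 0.0636 0.0612] z [-0.0064 -0.0008 -1.    ] xyaw 102.0521642570727
```

View pics/m_z.png

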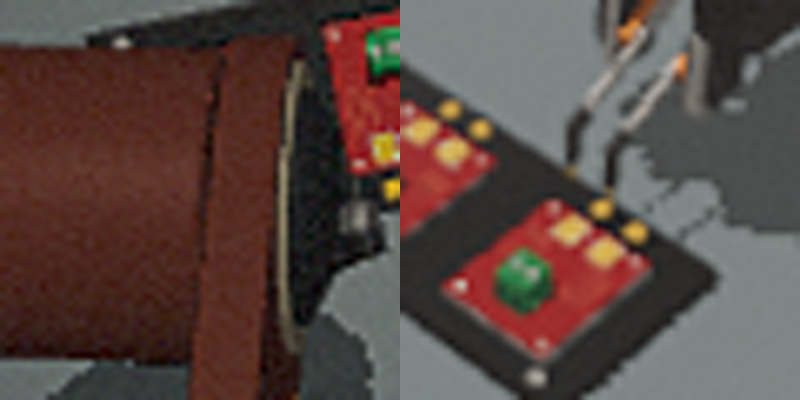

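```bash
cat > tp.py <<'E'
from tips import *
import sys
f=sys.argv[1];b=tuple(map(int,sys.argv[2:6]));z=float(sys.argv[6]);yaw=np.radians(float(sys.argv[7]))
im=rd(f);h=hsv(im,b,8).astype(int);m=(h[...,0]>10)&(h[...,0]<32)&(h[...,1]>85)&(h[...,2]>70)
r=[(round(a,2),c) for a,c,ct in blobs(m,b,10,8)]
cv2.imwrite('pics/tp.png',cv2.resize(im[b[1]:b[3],b[0]:b[2]],None,fx=14,fy=14,interpolation=cv2.INTER_NEAREST)[:,:,::-1])
for q in r:print(q,onz('scene',q[1],z)[0])
E
python3 tp.py pics/m_scene.png 272 225 290 240 .040 102
```

```text
(11.9, array([281.7707, 235.6966])) [0.556  0.0854 0.04  ]
(9.97, array([277.2631, 238.3867])) [0.5699 0.0862 0.04  ]
(6.12, array([286.667 , 238.6561])) [0.5525 0.099  0.04  ]
(1.63, array([276.9941, 230.5442])) [0.5548 0.066  0.04  ]
```

View pics/tp.png

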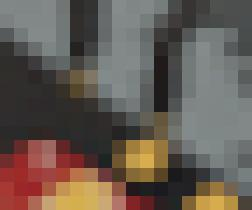

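Emit:
jog_arm:
  deltas:
    - [[-0.3,0,0],[0,-0.0035,0.006],0.028]
    - [[-0.3,0,0],[0,-0.0035,0.012],0.028]
    - [[-0.3,0,0],[0,-0.0035,0.018],0.028]
    - [[-0.3,0,0],[0,-0.0035,0.021],0.028]
    - [[-0.3,0,0],[0,-0.0035,0.021],0.028]

```text
t: 13.38
tool_pos: [0.5078, 0.0625, 0.0375]
tool_rot: [-1.974, -2.438, 0.006]
contact_force: [0.4, 1.5, -1.0]
opening: 0.0281
```

```bash
python3 look.py n0 222 205 282 240 30;python3 look.py n 222 205 282 235 30;python3 -c "
from avg import *
goal([.511,.063,.030],102,avgpose(2))";python3 tp.py pics/n_scene.png 272 225 290 247 .018 102
```

```text
top x0,y0 192 175 scale 6.666666666666667
scene x0,y0 252 210 scale 6.666666666666667
top x0,y0 192 175 scale 6.666666666666667
scene x0,y0 252 205 scale 6.666666666666667
std [0. 0. 0.] t 13.6833 op 0.02844221424813908 F [-0.7437  0.7851 -1.0613]
turn [-0.16 -0.05  0.01] shift [0.0002 0.0018 0.0093] now [0.5093 0.0625 0.0393] z [-0.0029  0.0003 -1.    ] xyaw 102.0096359984252
(28.78, array([284.0707, 240.9637])) [0.5476 0.0862 0.018 ]
(27.24, array([278.5264, 237.662 ])) [0.5518 0.0704 0.018 ]
(1.44, array([273.2584, 244.1033])) [0.575  0.0797 0.018 ]
```

View pics/n_z.png

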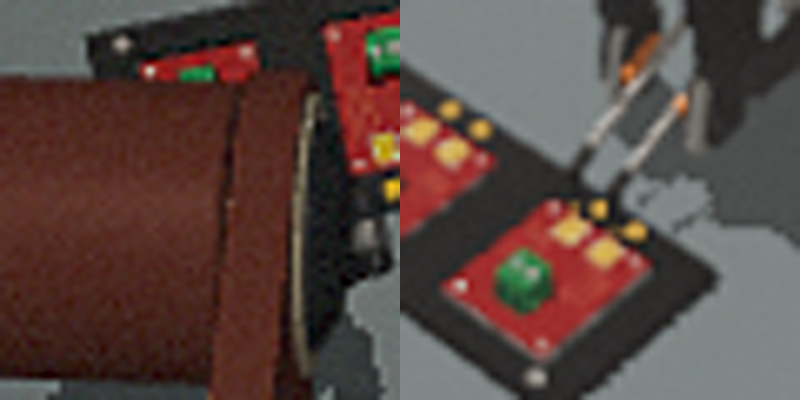

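View pics/tp.png

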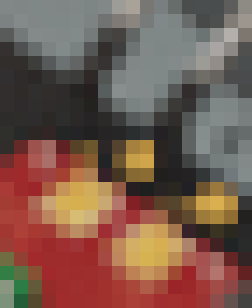

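```bash
python3 -c "
from h import *
im=rd('pics/n_scene.png');b=(270,222,294,246)
c=np.clip(im[b[1]:b[3],b[0]:b[2]].astype(float)/255,0,1)**.5*255
c0=rd('pics/h_scene.png')[b[1]:b[3],b[0]:b[2]].astype(float)/255
o=np.hstack([cv2.resize(x.astype(np.uint8),None,fx=16,fy=16,interpolation=cv2.INTER_CUBIC) for x in(c,c0**.5*255)])
cv2.imwrite('pics/n3.png',o[:,:,::-1])
for z in(.017,.018,.019): print(z,onz('scene',[(277.9,235.2),(283.7,238.8)],z)[:,:2])
print('pads scene',onz('scene',[(277.1,238.88),(282.26,242.39)],.008)[:,:2])
"
```

```text
0.017 [[0.5474 0.0624]
 [0.5433 0.0795]]
0.018 [[0.548  0.0632]
 [0.5439 0.0802]]
0.019 [[0.5487 0.0639]
 [0.5446 0.0809]]
pads scene [[0.5507 0.0645]
 [0.5476 0.0805]]
```

View pics/n3.png

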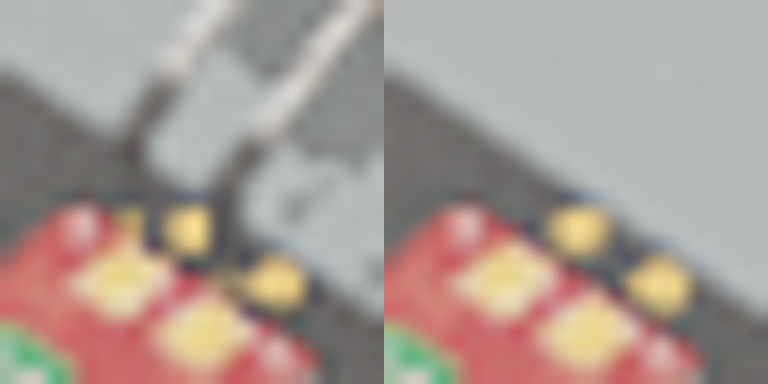

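Emit:
jog_arm:
  deltas:
    - [[0,0,0],[0,0.002,0.003],0.0275]
    - [[0,0,0],[0,0.002,0.006],0.0275]
    - [[0,0,0],[0,0.002,0.008],0.0275]
    - [[0,0,0],[0,0.002,0.008],0.0275]

```text
t: 14.02
tool_pos: [0.5107, 0.0629, 0.0305]
tool_rot: [-1.975, -2.439, 0.004]
contact_force: [0.0, -0.1, 0.7]
opening: 0.0275
```

```bash
cat > v.py <<'E'
import sys
from avg import *
t=sys.argv[1]
goal([.511,.063,.027],102,avgpose(3))
im=get_image('scene');cv2.imwrite(f'pics/{t}_scene.png',im[:,:,::-1]);b=(268,220,294,246)
f=lambda x:cv2.resize((np.clip(x[b[1]:b[3],b[0]:b[2]].astype(float)/255,0,1)**.5*255).astype(np.uint8),None,fx=15,fy=15,interpolation=cv2.INTER_CUBIC)
cv2.imwrite(f'pics/{t}_v.png',np.hstack([f(im),f(rd('pics/h_scene.png'))])[:,:,::-1])
F=[]
for i in range(6):
    get_image('top');F.append(ctrl.get_obs()['contact_force'])
print('F',np.mean(F,0),ctrl.get_obs()['wrist_torque'],ctrl.get_obs()['t'])
E
python3 v.py o
```

```text
std [0.     0.     0.0001] t 14.1667 op 0.027493003896560415 F [-0.4393 -0.4631  0.9648]
turn [-0.21 -0.06  0.01] shift [0.     0.0002 0.0039] now [0.5108 0.0629 0.0309] z [-0.0038  0.0004 -1.    ] xyaw 102.01384330078102
F [-0.6941  0.5802  0.947 ] [ 0.1207 -0.009   0.0401] 14.5167
```

View pics/o_v.png

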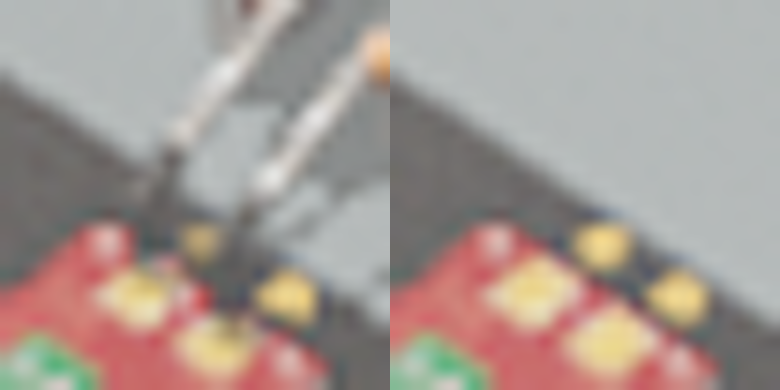

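```bash
python3 -c "
from h import *
A=np.array([.546,.0722,.0185])
print(proj('scene',A+[.0015,.0004,-.0084])-proj('scene',A), 'per mm z',proj('scene',A+[0,0,.001])-proj('scene',A),'per mm fwd',proj('scene',A+[.00098,.0002,0])-proj('scene',A))
t=rd('pics/o_scene.png');s=rd('pics/h_scene.png');n=rd('pics/n_scene.png')
for im in (n,t,s):
  print(im[228:246,277:280].reshape(18,9))
  print()
"
```

```text
[[-0.6249  2.7902]] per mm z [[ 0.029  -0.2915]] per mm fwd [[-0.2677  0.218 ]]
[[122 129 129  85  87  87  50  46  44]
 [ 99 101 100  64  61  58  55  51  51]
 [ 60  60  58  46  41  38  81  85  84]
 [ 38  36  34  37  31  32  88  93  93]
 [ 42  41  40  36  34  31  67  68  67]
 [ 43  40  40  38  36  36  44  41  41]
 [ 36  36  38  34  33  34  38  36  37]
 [ 85  66  39 108  86  45  42  39  38]
 [145  71  45 132  92  48  33  35  37]
 [187 118  72 172 126  82  53  34  41]
 [210 166  79 209 172  93 191 154  95]
 [214 176  79 211 176  88 201 168 114]
 [215 189 115 207 179 124 178 116  90]
 [188 142  99 177 120  89 158  46  51]
 [159  53  55 156  39  40 165  73  59]
 [157  43  44 156  42  40 166  73  66]
 [158  44  44 158  45  46 159  49  49]
 [159  47  46 158  44  45 161  49  45]]

[[129 136 135 125 132 132 150 150 144]
 [128 135 135 104 108 108 110 106 101]
 [ 94  97  97  76  77  76  49  44  43]
 [ 61  57  57  68  65  62  51  50  48]
 [ 70  66  63  46  44  41  50  50  48]
 [ 53  49  47  38  35  34  45  43  43]
 [ 36  35  35  40  37  36  43  39  38]
 [ 33  33  32  36  35  34  44  42  44]
 [ 3
[... 390 characters left out ...]
129 136 136 131 137 137 129 135 135]
 [133 141 140 132 139 138 130 137 137]
 [107 112 111 125 131 131 132 139 139]
 [ 65  63  63  88  91  90 120 125 125]
 [ 47  44  43  54  52  52  77  81  78]
 [ 46  44  45  48  46  46  47  44  44]
 [ 49  48  46  48  47  46  47  43  43]
 [ 52  42  40  45  46  47  44  43  45]
 [128  38  40  69  36  39  34  37  42]
 [186 116  71 175 126  87 109  60  63]
 [212 168  81 212 174  98 197 157 101]
 [215 177  79 213 179  92 203 170 116]
 [218 192 120 209 181 127 178 117  91]
 [190 143 100 177 121  89 159  46  50]
 [162  56  58 156  37  41 167  74  60]
 [159  46  46 159  43  45 167  75  66]
 [159  47  45 159  47  47 159  50  51]
 [160  47  48 159  45  45 163  51  50]]
```

```bash
cat > df.py <<'E'
import sys
from h import *
t=rd(f'pics/{sys.argv[1]}_scene.png').astype(int);s=rd('pics/h_scene.png').astype(int)
for ch in (0,):
    print('cols',list(range(273,289)))
    for v in range(232,247): print(v,' '.join('%4d'%x for x in (t-s)[v,273:289,ch]),'|',' '.join('%3d'%x for x in t[v,273:289,ch]))
E
python3 df.py o
```

```text
cols [273, 274, 275, 276, 277, 278, 279, 280, 281, 282, 283, 284, 285, 286, 287, 288]
232   -3   -3   -1   10   23   -8  -27  -11   -1    1   -6  -12   26   33  -29  -11 |  48  46  48  56  70  46  50  94 123 133 123 117 156 161 100 117
233   -2   -6   -5    4    7  -10   -2   -2   -2   -5  -28  -49  -40  -33   -6    3 |  45  42  46  50  53  38  45  58  86 111 104  81  90  95 124 132
234   -4   -4   -4   -4  -13   -8   -4    3    4   -5  -30  -76  -59   -6   -7  -35 |  40  43  47  39  36  40  43  43  46  63  70  46  74 123 123  94
235   -3   -2    3   -2  -19   -9    0    5  -42 -104  -97  -44  -32  -34  -39  -41 | 101 159 163  99  33  36  44  89 123  89  54  53  85  99  91  88
236    0    0    1  -19  -96  -38    5  -25  -79 -141 -114  -11  -15  -31  -18  -10 | 152 172 175 125  32  31  39  86 118  76  41  49  60  74 105 122
237   -1   -1    2  -29 -119  -74   10  -16  -78 -114  -60    1   -3   -1   -2    0 | 162 160 162 137  67 101 119  59  60  41  33  40  41  52  81 114
238   -1    0    2  -15  -69  -89  -68  -65  -24  -15   -3   -5   -3    1    0   -2 | 157 157 173 184 143 123 129 
[... 535 characters left out ...]
 -57  -96  -85  -60    1    1   -3 | 170 161 157 159 160 156 166 193 201 159 121 125 121 121  67  33
243   -2   -1   -2   -2   -1   -1   -2    0   -2  -10  -17  -27  -20    2    1    0 | 144 162 159 157 158 158 165 193 209 206 193 165 153 166 161  99
244   -2   -3   -1   -1   -2   -1    0   -1    0    0    1    2    1   -1   -2   -3 |  89 136 161 160 157 158 159 170 191 201 192 164 159 168 178 155
245   -1   -4   -2   -2   -2   -2   -2    0   -1    0   -1    0    1   -2   -2    0 |  44  96 151 160 158 157 161 167 169 175 165 157 159 162 163 143
246   -5   -3    0   -2   -1    0   -1   -1   -2   -2   -1    0    0   -1   -2   -4 |  31  86 146 160 159 161 162 165 170 168 161 163 161 159 139  98
```

Emit:
jog_arm:
  deltas:
    - [[0,0,0],[0,0,-0.003],0.0275]
    - [[0,0,0],[0,0,-0.006],0.0275]
    - [[0,0,0],[0,0,-0.006],0.0275]
    - [[0,0,0],[0,0,-0.006],0.0275]

```text
t: 14.85
tool_pos: [0.5111, 0.0628, 0.0372]
tool_rot: [-1.975, -2.44, 0.003]
contact_force: [0.0, -0.8, -0.7]
opening: 0.0278
```

```bash
cat > fm.py <<'E'
from h import *
import sys
n=int(sys.argv[1]);F=[];P=[];M=[]
for i in range(n):
    im=get_image('scene');o=ctrl.get_obs();F.append(o['contact_force']);P.append(o['tool_pos']);M.append(o['wrist_torque'])
cv2.imwrite(f'pics/{sys.argv[2]}_scene.png',im[:,:,::-1])
F=np.array(F);print('F',F.mean(0),'+-',F.std(0)/n**.5,'M',np.mean(M,0),np.std(M,0)/n**.5,'P',np.mean(P,0),'t',o['t'],o['opening'])
E
python3 fm.py 16 p; python3 df.py p
```

```text
F [ 0.0771 -0.1185 -0.5874] +- [0.1517 0.092  0.128 ] M [-0.0062 -0.0255 -0.0001] [0.011  0.0053 0.0101] P [0.5108 0.0629 0.0369] t 15.65 0.027802865500279758
cols [273, 274, 275, 276, 277, 278, 279, 280, 281, 282, 283, 284, 285, 286, 287, 288]
232   -1   -1   -2    0   -9   -9    0    1    0   -9  -46  -78  -67  -25  -11  -10 |  50  48  47  46  38  45  77 106 124 123  83  51  63 103 118 118
233   -1   -2   -5    1   -5  -10   -3   -1   -4  -26  -67  -77  -36   -1    1    3 |  46  46  46  47  41  38  44  59  84  90  65  53  94 127 131 132
234   -3   -4   -1   -4   -9   -9   -7    1    3  -20  -57  -42   -7    2  -10  -34 |  41  43  50  39  40  39  40  41  45  48  43  80 126 131 120  95
235   -2   -2    1   -4  -25   -9   -3    0  -36  -89 -123  -28    1    2  -15  -43 | 102 159 161  97  27  36  41  84 129 104  28  69 118 135 115  86
236    0   -1   -2   -2   -5  -13   -2    4  -33  -93 -124  -16   -2   -5   -8  -10 | 152 171 172 142 123  56  32 115 164 124  31  44  73 100 115 122
237   -1   -1   -1   -6  -13  -26  -46    7  -30  -76  -60    1   -4   -1   -3   -2 | 162 160 159 160 173
[... 694 characters left out ...]
  -4  -35  -89  -77  -37    1    1 | 170 162 158 158 160 155 166 192 212 212 182 121 104  83  67  37
243   -1   -1   -3    0   -1   -2   -2   -2    0    1   -5  -28  -25   -4    1    1 | 145 162 158 159 158 157 165 191 211 217 205 164 148 160 161 100
244   -3   -2    1   -2   -2    0    0    0   -2   -1    0    1    1    0   -1   -2 |  88 137 163 159 157 159 159 171 189 200 191 163 159 169 179 156
245   -3   -2   -2   -2   -1   -1   -1    0   -1    0   -2    0    0   -2   -2    0 |  42  98 151 160 159 158 162 167 169 175 164 157 158 162 163 143
246   -2   -4   -2   -1   -1    0    0   -1   -2   -2    0   -2    0   -1   -2   -4 |  34  85 144 161 159 161 163 165 170 168 162 161 161 159 139  98
```

Emit:
jog_arm:
  deltas:
    - [[0,0,0],[-0.0005,0,0.002],0.0275]
    - [[0,0,0],[-0.0005,0,0.004],0.0275]
    - [[0,0,0],[-0.0005,0,0.006],0.0275]
    - [[0,0,0],[-0.0005,0,0.007],0.0275]
    - [[0,0,0],[-0.0005,0,0.007],0.0275]

```text
t: 16.07
tool_pos: [0.5109, 0.0624, 0.0298]
tool_rot: [-1.975, -2.439, 0.003]
contact_force: [0.0, 0.2, 1.4]
opening: 0.0278
```

```bash
python3 fm.py 20 r; python3 df.py r; python3 v.py r
```

```text
F [-0.4036 -0.3682  0.9427] +- [0.1131 0.1159 0.0901] M [-0.0321  0.004   0.0005] [0.0077 0.0094 0.0068] P [0.511  0.0624 0.03  ] t 17.0667 0.027459918420751274
cols [273, 274, 275, 276, 277, 278, 279, 280, 281, 282, 283, 284, 285, 286, 287, 288]
232   -1   -2   -1    9   18   -9  -26  -13    0    0   -8   -7   21   13  -16  -12 |  50  47  48  55  65  45  51  92 124 132 121 122 151 141 113 116
233    0   -3   -5    0    2   -8   -2    3   -1  -11  -37  -43  -22  -14   -1   -7 |  47  45  46  46  48  40  45  63  87 105  95  87 108 114 129 122
234   -6   -3   -2   -9  -10  -10   -4    0    4   -6  -36  -73  -47    2  -10  -42 |  38  44  49  34  39  38  43  40  46  62  64  49  86 131 120  87
235   -1   -2   -2  -29  -19   -5    3    5  -44 -112  -99  -44  -30  -33  -27  -12 | 103 159 158  72  33  40  47  89 121  81  52  53  87 100 103 117
236    2    0   -5  -49  -98  -34    4  -25  -80 -151 -113  -14  -16  -30  -10    1 | 154 172 169  95  30  35  38  86 117  66  42  46  59  75 113 133
237   -1    1   -6  -62 -143 -102  -44  -22  -74 -118  -56    1    0    0   -2   -1 | 162 162 154 104  
[... 967 characters left out ...]
 -3    1   -1    1   -1   -1    0    1    1    1   -1   -2   -3 |  89 136 161 158 160 158 160 170 190 201 192 163 159 168 178 155
245   -1    0   -2   -2   -2   -2   -3    0    0    0   -2    0    0   -1   -2   -1 |  44 100 151 160 158 157 160 167 170 175 164 157 158 163 163 142
246   -4   -3    0   -2   -2   -1   -1   -1   -2   -3   -1   -2   -1   -1   -1   -4 |  32  86 146 160 158 160 162 165 170 167 161 161 160 159 140  98
std [0. 0. 0.] t 17.2167 op 0.02802124925954189 F [-0.5556  0.6054  1.3662]
turn [-0.19 -0.06  0.01] shift [0.0006 0.0002 0.0029] now [0.511  0.0624 0.0299] z [-0.0035  0.0003 -1.    ] xyaw 102.01207880644178
F [-0.7081 -0.2524  1.2812] [-0.0485 -0.0119  0.0047] 17.5667
```

View pics/r_v.png

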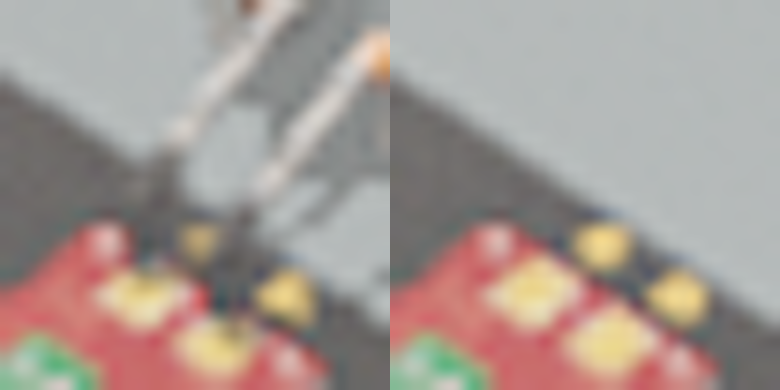

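Emit:
jog_arm:
  deltas:
    - [[0,0,0],[0,0,0.0007],0.0275]
    - [[0,0,0],[0,0,0.0007],0.0275]
    - [[0,0,0],[0,0,0.0007],0.0275]

```text
t: 17.82
tool_pos: [0.5109, 0.0624, 0.0292]
tool_rot: [-1.975, -2.439, 0.003]
contact_force: [0.2, -0.7, 1.6]
opening: 0.0278
```

```bash
python3 fm.py 40 s; python3 look.py s2 222 205 282 235 40
```

```text
F [-0.497  -0.261   1.2171] +- [0.0837 0.0771 0.0851] M [-0.0544 -0.0045 -0.0073] [0.0048 0.0043 0.0055] P [0.5109 0.0624 0.0292] t 19.8167 0.027192289238411348
top x0,y0 182 165 scale 5.0
scene x0,y0 242 195 scale 5.0
```

View pics/s2_z.png

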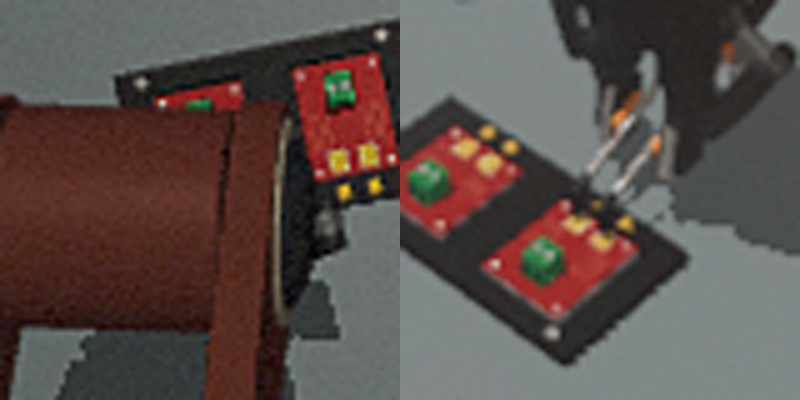

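```bash
python3 -c "
from tips import *
for f,b,z,c in (('l',(334,250,352,266),.1215,(.5156,.2523,92.5)),('m',(273,226,289,236),.0395,(.5135,.0636,102.05))):
  im=rd(f'pics/{f}_scene.png')
  h=hsv(im,b,8).astype(int); m=(h[...,0]>10)&(h[...,0]<32)&(h[...,1]>70)
  y=np.radians(c[2]);L=np.array([np.cos(y),np.sin(y)]);Fw=np.array([np.sin(y),-np.cos(y)])
  for a,q,ct in blobs(m,b,10,8)[:4]:
    P=onz('scene',q,z)[0]; d=P[:2]-np.array([-.002,.0016])-c[:2]; print(f,round(a,2),q,'fwd',d@Fw,'left',d@L)
    for dz in (.002,):
      P2=onz('scene',q,z+dz)[0]-P; print('   per 2mm z: fwd',P2[:2]@Fw,'left',P2[:2]@L)
  cv2.imwrite(f'pics/t_{f}.png',cv2.resize(im[b[1]:b[3],b[0]:b[2]],None,fx=24,fy=24,interpolation=cv2.INTER_NEAREST)[:,:,::-1])
"
```

```text
l 11.45 [349.4165 264.1693] fwd 0.038604305410141634 left 0.016087725895368853
   per 2mm z: fwd 0.0015887768024182246 left 0.0008772165896158935
l 2.66 [345.2165 261.4414] fwd 0.03989084791731072 left 0.006985836458963877
   per 2mm z: fwd 0.001583956043578698 left 0.00091132196406861
l 2.38 [338.2256 256.1115] fwd 0.040591527021318234 left -0.009787433314859983
   per 2mm z: fwd 0.0015813305531923029 left 0.0009741725019081093
m 6.09 [281.9726 234.5161] fwd 0.04400920602162631 left 0.008111495476259039
   per 2mm z: fwd 0.0016082691716553103 left 0.0011237314152894686
m 3.04 [276.9373 230.6448] fwd 0.042421786895203095 left -0.008443971041330607
   per 2mm z: fwd 0.0016134252137543787 left 0.001177504663269295
```

View pics/t_l.png

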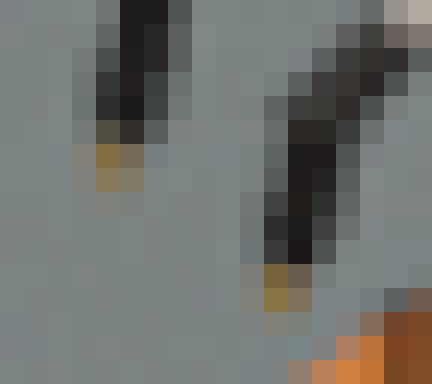

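View pics/t_m.png

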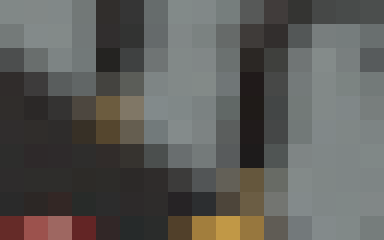

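```bash
python3 -c "
from h import *
o=ctrl.get_obs();print(o['t'],o['opening'],o['tool_pos'],o['contact_force'],abs(o['dq']).max())
print(job.finish_job())"
```

```text
19.9167 0.02765920160720859 [0.5109 0.0624 0.0292] [ 0.031  -0.5589  1.1136] 0.001772149598498049
the job is handed in; nothing more can be done
None
```

I laid the red plate in the empty recess, took the tweezers from their rest and set one tip on each gold pad. I handed the job in at 19.9 s with the arm holding still.

**Plate:** both views showed it seated flat with its pads towards the gold marks, like the tested plate. The top view put its centre within about 1 mm of the recess centre.

**Tips:**
- **Spacing:** the tips measured about 17 mm apart with the fingers at 28 mm. I then closed the fingers to 27.5 mm for about 16 mm, but measured that only roughly.
- **Position:** the scene view put both tips on the pads, about 1 mm from their centres. The arm blocked the top view, so this rests on the scene view and the arm's pose.
- **Press:** the upward force rose by about 1.8 N, or 0.9 N per pin if shared equally. That is about 2.5 mm of the 6 mm pin travel.

**Checks that disagreed or settled nothing:**
- The scene camera reads about 2.5 mm off from the top camera. I corrected for this using the gripper's known position.
- The scene view put the tips 1 mm behind the pad centres, while the arm's pose put them 1 mm ahead. I left them there.
- The wrist moment was too noisy to show how the force is shared, and leaned slightly towards the right pin. That both pins give rests on the tips looking level to within about 1 mm.

I moved none of the bystanders and saw no contact with them, but I took no last picture of them all.

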